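# Turn the tube rack over beneath the low lamp shelf of the UV station

## Task

One side of the white tube rack in the UV station has had its light: turn the rack over beneath the low lamp shelf, without taking it out from under the shelf or dropping it, and push it back square against the rear stop with its handle still towards the open front. Then slide the amber shield fully shut across the front and press the start button. Leave the other things where they are.

Things in the scene. Friction and masses are not known exactly. Their poses are not given: they have to be found in the camera images.
- bay_front (a point): Fixed UV station, its open front facing sideways on the bench: a bay 260 mm wide between clear panels (y = -130 and +130 mm). This point is on its steel floor (6 mm above the bench), middle of the front edge; x level into the bay, y to the left seen from the front, z up. Rear stop: a bar 20 mm high, front face at x = 170 mm. Control box: 90 mm high, x 30 to 190, y -148 to -268 mm.
- shelf_edge (a point): Middle of the lower front edge of the clear shelf over the bay (axes of bay_front): underside 230 mm above the bay floor. The shield's top track runs 20 mm in front of this edge at the same height. From 45 mm behind the edge a lamp batten 32 mm wide hangs 40 mm below the shelf along either side panel. The hand can only reach in from the front, tilted.
- bay_home (a point): Point where the rack's centre lies when home in mid-bay: x = 140 mm, y = 0, 28 mm above the floor in the axes of bay_front. The rack need not be central across the bay, only back against the stop.
- rack_centre (a point): Centre of the loose white two-sided tube rack: 60 mm along its x, 96 mm along y, 56 mm high, 0.2 to 0.45 kg, smooth plastic. Its z axis comes out of the side with many small holes (up at the start, must end down); the other side has fewer, larger holes. At the start x points roughly into the bay; the handle is on the -x face, towards the open front.
- rack_handle (a point): Middle of the rack's fixed bar handle, at its mid-height: a round 10 mm steel bar along the rack's y, 56 mm long over its rounded ends, 61 mm from the rack's centre along -x (axis 31 mm off the face), on two posts 30 mm apart. Held by its ends with a few newtons the rack swings about the bar; held firmly, hardly. Bar 28 mm above the floor when the rack is flat, either way up. Axes of rack_centre.
- shield (a joint): Travel of the amber shield, a see-through panel 260 mm wide that slides along the station's front: 0 = parked open on the right, 0.200 m = fully shut, moving along bay_front's +y. When open its leading edge is at y = -70 mm. Friction holds it; sliding it takes about 3 to 5 N.
- shield_handle (a point): Middle of the shield's handle: an upright round 10 mm steel bar, 60 mm long, 36 mm in front of the middle of the panel (46 mm in front of the bay's front edge), 184 mm above the bench; the panel's top edge is 50 mm higher. Axes of bay_front; moves with the shield.
- start (a joint): travel of the start button: 0 = out, 0.006 m = fully in; a spring returns it, 5 N presses it fully
- start_top (a point): Middle of the start button's top face: a round metal button 26 mm across on top of the control box, 112 mm above the bench, at x = 115, y = -200 mm in the axes of bay_front; pressed straight down, and moves with it.
- vial: Small brown screw-cap vial, 28 mm across and 50 mm high, standing in the bay near its right front corner (origin under its centre); leave it.
- dishes: stack of two clear culture dishes, 90 mm across and 30 mm high, on top of the shelf (origin under its centre); leave it
- wash_bottle: white bottle, 72 mm across, 200 mm high (origin under its centre); leave it
- media_bottle: glass bottle, 86 mm across, 160 mm high (origin under its centre); leave it
- tip_box: pipette tip box 84 x 122 x 82 mm (origin under its centre); leave it
- dish_lone: single culture dish, 90 mm across, 15 mm high (origin under its centre); leave it
- beaker: glass beaker, 70 mm across, 90 mm high (origin under its centre); leave it
- micro_rack: long grey microtube rack 67 x 200 x 28 mm with tubes in it (origin under its centre); leave it

How it is judged:
On the way, in this order (a step that is already met when the one before it is completed fails the run):
1. the rack lies turned over, back against the rear stop (angle between rack_centre's own z axis and vertical above 3.04 rad and x of rack_centre in the frame of bay_home above -0.01 m and z of rack_centre in the frame of bay_home below 0.006 m and angle between the x axis of rack_centre and the x axis of bay_home, either way round below 0.12 rad), for 0.2 s.
2. the shield is fully shut (value of joint shield above 0.188 m), for 0.2 s.
3. the start button is pressed (value of joint start above 0.004 m), for 0.05 s.
At the end, for the whole second after the job is handed in: Rack at rest, flat on the bay floor, small-hole side down (0.1 rad), handle to the front, far face within 10 mm of the rear stop, square within 0.12 rad; shield within 12 mm of fully shut; then the start button pressed (4 of 6 mm) and out again (all of step 1 and x of rack_handle in the frame of bay_home below -0.03 m and value of joint shield above 0.188 m and value of joint start below 0.002 m and linear speed of rack below 0.01 m/s); the robot touches nothing.
It fails at once if the rack taken out from under the shelf (its centre more than 50 mm in front of the bay's front edge) (x of rack_centre in the frame of bay_front below -0.05 m).
It fails at once if the rack dropped or flung (its centre faster than 0.9 m/s) (linear speed of rack above 0.9 m/s).
It fails at once if another thing on the bench moved by more than 25 mm (distance of any of vial, dishes, wash_bottle, media_bottle, tip_box, dish_lone, beaker, micro_rack from where it was at the start of the episode above 0.025 m).
It also fails if it takes over 72 s, if anything falls off the work surface, if the arm or the gripper's body presses on something with over 40 N, if the wrist force passes 120 N, or if a joint passes its speed limit or range.

## Robot

A 7-joint arm with a two-finger parallel gripper is mounted at the origin on the work surface. World frame = base frame: x ahead of the robot, y to its left, z up, the work surface at z = 0. Lengths are in m, angles in rad, forces in N, time in s.
With the tool pointing down it reaches from about 0.4 to 0.925 m from the base axis. Payload 5.6 kg.
Tool frame: the origin (TCP) lies where the fingers leave the gripper's body, on its centre line; the fingertips stand 73 mm ahead of it and the grasp point (between the pads) lies 54 mm ahead of it; z points along the fingers, y is the direction in which the jaws open and shut (so a half turn about z gives the same grasp; the last joint's range is limited). The gripper opens to 85 mm and grips with 20 to 120 N. Pads are 22 mm wide; open, the fingers measure 114 mm over their backs; the gripper's body (76 mm by 85 mm) begins 54 mm behind the grasp point. The pads swing forward as they close: fully open they stand 13 mm farther back than shut.
Start: joints at [1.259, 0.468, -0.012, 1.603, 0.006, 1.071, -0.056], TCP at [0.173, -0.627, 0.304] pointing down, gripper open.
Joint ranges: [-2.53, 2.53], [-0.31, 2.02], [-1.57, 1.55], [0.28, 2.44], [-1.29, 4.43], [0.15, 1.84], [-2.92, 2.92]. Speed limits (rad/s): [2.57, 2.57, 3.14, 3.14, 3.14, 3.14, 3.14].

## Interface

Orientations are given as a rotation vector (axis times angle).
In Python, from cell import sensors, grab_frame, workorder gives the robot as it stands.
- The arm moves only by the shell command python3 -m crank 'ROWS' [FORCE]. ROWS is JSON, a list of rows, each a list of 3 entries, a list of its own where there are three numbers: the turn, a rotation vector about the tool's x, y, z in units of 45 degrees (1.0 is 45 degrees), then the shift along the tool's x, y, z in units of 0.12 m (1.0 is 0.12 m), then the opening, from 0 (shut) to 1 (fully open). A call has 1 to 20 rows; each row is the pose to reach, as a shift and turn from the pose commanded when the call began, along the tool's axes at that moment; what a row does not reach only later rows make up. A row lasts 1/8 s, in which the tool goes at most 62.5 mm and 10.7 degrees, less where a joint would pass 70% of its speed; a pose out of reach is approached as far as the arm can. A call with a number of a shift or a turn outside -1 to 1 is refused whole. A call with a gripper value outside its range is refused whole. The fingers move at their own pace and stop on an object; FORCE is the grip in N (left out, the last holds). Time passes only in rows, so rows that repeat a pose let the fingers close. It gives the time, the measured TCP pose, the force and the opening at its end, in the units of the state.
- sensors.get_obs(): the state, without advancing time (a new reading comes with each control period).
- grab_frame(name): name is "scene" or "top" or "wrist"; returns a dict with "image" (400x640x3 uint8, red, green, blue), "mtx" (3x3 intrinsics, pixels), "cam_to_world" (4x4, takes a point from camera to world coordinates); the wrist camera has in their place "hand_eye" (4x4, takes a point from camera to tool coordinates, whose origin is the TCP and whose axes are the flange's). Camera axes: x right, y down, z forward; pixel columns grow to the right and rows downward; lengths in m; the calibration is good to about 2 mm. A picture is of the moment at which its call begins: read the wrist's pose just before it. There is no depth.
- workorder.job_done(): hands the job in, once; it reports no verdict.
The state is a dict: "time_s": time; "q": joint angles; "dq": joint speeds; "effort": joint torques, N m; "ee_pos": TCP position; "tcp_rot": TCP orientation; "contact_force": force on the tool from outside, world axes, zero at the start; "wrist_torque": the same for the moment, N m; "width": finger opening in m.
Only numpy, scipy, OpenCV 4.12 (cv2) and the standard library are available. Lean on these libraries where they do the work, as an engineer would, in place of code of your own. Each camera call takes 0.05 s, during which the arm holds its last target.

## Working session

There is one attempt and no reset: what is moved stays moved. The work goes in short steps, Python scripts to look and compute and a shell command to move; the robot and the scene stay as the last step left them, time stands still between calls to the robot, and variables do not carry over. Pictures are saved under pics/ and viewed, and the job is handed in when it is done.

```bash
ls; mkdir -p pics
python3 - <<'E'
from cell import sensors, grab_frame
import cv2,json
o=sensors.get_obs()
for k,v in o.items(): print(k,v)
for n in ["scene","top","wrist"]:
    f=grab_frame(n); cv2.imwrite(f"pics/{n}0.png",f["image"][:,:,::-1])
    print(n,f["mtx"],f.get("cam_to_world",f.get("hand_eye")))
E
```

```text
pics
time_s 0.0
q [ 1.25899079  0.46841577 -0.01159388  1.60364969  0.00597655  1.0713904
 -0.05631575]
dq [-9.76341885e-04  2.96489727e-03  8.05821396e-04  1.57573701e-03
 -7.78733669e-05 -3.62804077e-04 -6.42235327e-04]
effort [ 1.07738410e-04 -5.32386303e+01  2.17573828e-02 -2.51308537e+01
  1.13966048e-02  7.76836008e-03 -4.04675013e-07]
ee_pos [ 0.1724523  -0.62625041  0.30290236]
tcp_rot [-3.11150309e+00 -4.20574542e-01  5.55045836e-04]
contact_force [0.11988302 0.15747605 0.73397635]
wrist_torque [0.00651529 0.0034032  0.01771419]
width 0.08540783011378776
scene [[374.81790909   0.         319.43114739]
 [  0.         374.81790909 198.61985159]
 [  0.           0.           1.        ]] [[-0.95740792  0.27449558 -0.08956704  0.59473696]
 [ 0.28872139  0.91352896 -0.28653936  0.31662049]
 [ 0.0031683  -0.30019498 -0.9538726   1.11434396]
 [ 0.          0.          0.          1.        ]]
top [[469.89823644   0.         318.62999835]
 [  0.         469.89823644 203.23428003]
 [  0.           0.           1.        ]] [[ 0.02250587 -0.9879724   0.1529837   0.28035246]
 [-0.99949116 -0.02569479 -0.01889955  0.02496123]
 [ 0.02260312 -0.15248051 -0.98804797  1.50573275]
 [ 0.          0.          0.          1.        ]]
wrist [[296.67252114   0.         317.08825995]
 [  0.         296.67252114 199.37677554]
 [  0.           0.           1.        ]] [[-3.30451043e-04 -9.52251081e-01 -3.05315852e-01  7.88923996e-02]
 [ 9.99999940e-01 -3.46016725e-04 -3.13191145e-06 -2.45943669e-04]
 [-1.02662025e-04 -3.05315835e-01  9.52251138e-01 -7.02783140e-02]
 [ 0.00000000e+00  0.00000000e+00  0.00000000e+00  1.00000000e+00]]
```

View pics/scene0.png

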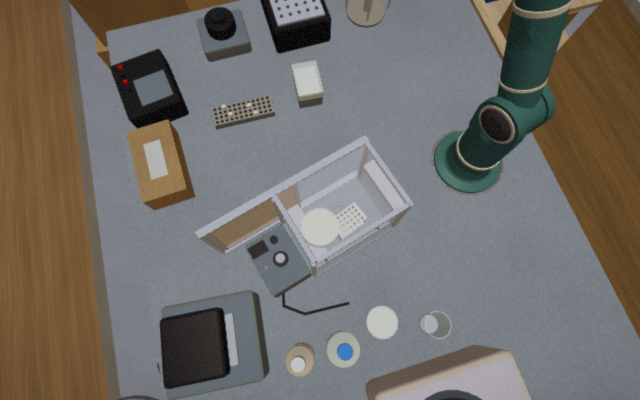

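View pics/top0.png

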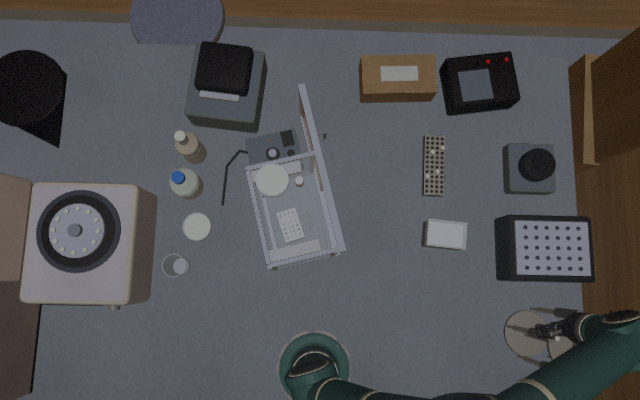

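View pics/wrist0.png

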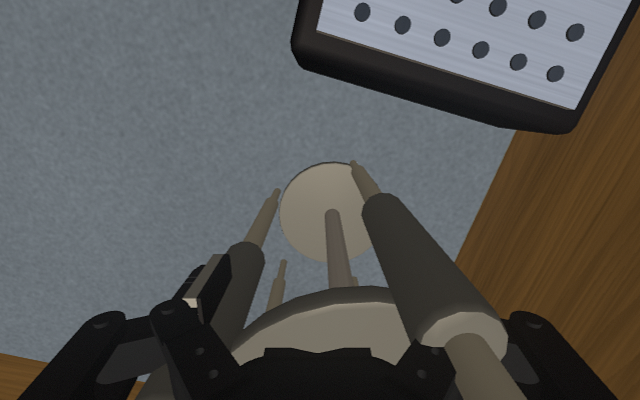

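Run:
```python
import cv2
t=cv2.imread("pics/top0.png")[75:285,215:365]; cv2.imwrite("pics/topz.png",cv2.resize(t,None,fx=2.85*1,fy=2.85,interpolation=cv2.INTER_CUBIC))
t=cv2.imread("pics/scene0.png")[130:300,190:420]; cv2.imwrite("pics/scenez.png",cv2.resize(t,None,fx=3.4,fy=3.4,interpolation=cv2.INTER_CUBIC))
```

```text
(no output)
```

View pics/topz.png

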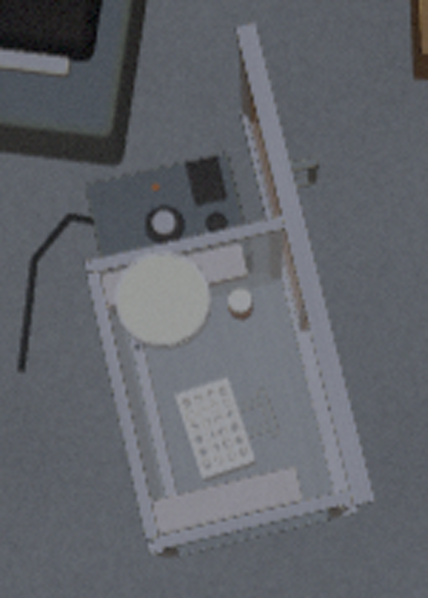

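View pics/scenez.png

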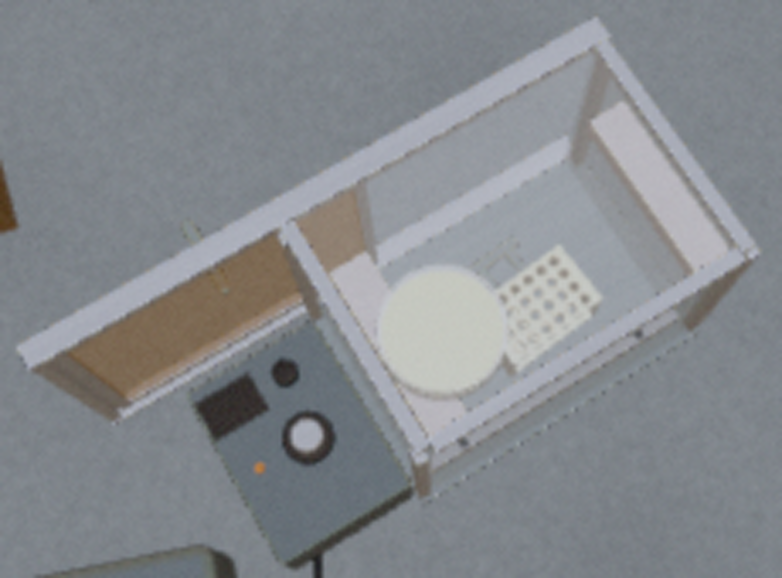

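```bash
cat > h.py <<'E'
import numpy as np
C={"scene":(np.array([[374.81790909,0,319.43114739],[0,374.81790909,198.61985159],[0,0,1]]),np.array([[-0.95740792,0.27449558,-0.08956704,0.59473696],[0.28872139,0.91352896,-0.28653936,0.31662049],[0.0031683,-0.30019498,-0.9538726,1.11434396]])),
"top":(np.array([[469.89823644,0,318.62999835],[0,469.89823644,203.23428003],[0,0,1]]),np.array([[0.02250587,-0.9879724,0.1529837,0.28035246],[-0.99949116,-0.02569479,-0.01889955,0.02496123],[0.02260312,-0.15248051,-0.98804797,1.50573275]]))}
def ray(c,p):
    K,T=C[c]; d=T[:,:3]@np.linalg.solve(K,[p[0],p[1],1]); return T[:,3],d/np.linalg.norm(d)
def plane(c,p,z):
    o,d=ray(c,p); return o+d*(z-o[2])/d[2]
def tri(pt,ps):
    A=[];b=[];R=[ray("top",pt),ray("scene",ps)]
    for o,d in R:
        P=np.eye(3)-np.outer(d,d);A.append(P);b.append(P@o)
    x=np.linalg.lstsq(np.vstack(A),np.hstack(b),rcond=None)[0]
    return x,[np.linalg.norm((np.eye(3)-np.outer(d,d))@(x-o)) for o,d in R]
def proj(c,X):
    K,T=C[c]; v=K@(T[:,:3].T@(np.array(X)-T[:,3])); return v[:2]/v[2]
zt=lambda p:(215+p[0]/2.85,75+p[1]/2.85)
zs=lambda p:(190+p[0]/3.4,130+p[1]/3.4)
E
python3 - <<'E'
from h import *
for n,a,b in [("button",(163,222),(307,437)),("trackR",(247,25),(25,355)),("trackL",(365,500),(602,25)),("rearR",(92,265),(428,445)),("rearL",(153,547),(755,252)),("knob",(216,222),(285,373))]:
    x,e=tri(zt(a),zs(b)); print(n,x.round(4),np.round(e,4))
print([plane("top",zt(p),.062).round(4) for p in [(177,393),(229,379),(256,465),(203,478)]])
print(plane("top",zt((163,222)),.112),plane("scene",zs((307,437)),.112))
print("vial",plane("top",zt((239,297)),.056),"dish", plane("top",zt((163,299)),.27))
E
```

```text
button [0.6497 0.1442 0.1028] [0.0003 0.0003]
trackR [0.8152 0.0568 0.2443] [0.0007 0.0007]
trackL [ 0.3491 -0.0671  0.2456] [0.0004 0.0004]
rearR [0.5655 0.1979 0.2531] [0.001 0.001]
rearL [0.3005 0.131  0.2377] [0.0011 0.0011]
knob [0.6538 0.0875 0.094 ] [0.0002 0.0002]
[array([0.4703, 0.1251, 0.062 ]), array([0.4871, 0.0692, 0.062 ]), array([0.3943, 0.0373, 0.062 ]), array([0.3789, 0.0939, 0.062 ])]
[0.6475506  0.14320084 0.112     ] [0.64902171 0.1459222  0.112     ]
vial [0.57961712 0.06111043 0.056     ] dish [0.53158818 0.12700364 0.27      ]
```

```bash
cat >> h.py <<'E'
yaw=np.arctan2(.9665,-.257)  # bay x dir
def setbay(b,psi):
    global B,R
    c,s=np.cos(psi),np.sin(psi); R=np.array([[c,-s,0],[s,c,0],[0,0,1.]]); B=np.array([b[0],b[1],.006])
setbay((.484,-.018),yaw)
def bay2w(p): return B+R@np.array(p,float)
def w2bay(p): return R.T@(np.array(p,float)-B)
E
python3 - <<'E'
from h import *
import cv2
print(R,B)
for n,p,z in [("tipbox",(445,228),.082),("tipbox base corner",(424,248),.0),("tb",(467,249),0),("micro top",(434,137),.03),("micro bot",(434,194),.03)]:
    x=plane("top",p,z); print(n,x.round(3),w2bay(x).round(3))
for n,a,b in [("trackR",(247,25),(25,355)),("trackL",(365,500),(602,25)),("rearR",(92,265),(428,445)),("rearL",(153,547),(755,252))]: print(n,w2bay(tri(zt(a),zs(b))[0]).round(3))
pts={"fL":(0,.13,0),"fR":(0,-.13,0),"sL":(.17,.13,.02),"sR":(.17,-.13,.02),"btn":(.115,-.2,.106),"hb":(-.046,-.2,.148),"ht":(-.046,-.2,.208),"shL":(0,.13,.23),"shR":(0,-.13,.23),"cb1":(.03,-.148,.09),"cb2":(.19,-.268,.09),"cb3":(.03,-.268,.09)}
for c,(x0,y0,w,h,s) in {"top":(215,75,150,210,2.85),"scene":(190,130,230,170,3.4)}.items():
    im=cv2.imread(f"pics/{c}z.png")
    for n,p in pts.items():
        u=proj(c,bay2w(p)); q=(int((u[0]-x0)*s),int((u[1]-y0)*s)); cv2.circle(im,q,3,(0,0,255),1); cv2.putText(im,n,q,0,.4,(0,255,255))
    cv2.imwrite(f"pics/{c}ov.png",im)
E
```

```text
[[-0.256978   -0.96641725  0.        ]
 [ 0.96641725 -0.256978    0.        ]
 [ 0.          0.          1.        ]] [ 0.484 -0.018  0.006]
tipbox [ 0.434 -0.391  0.082] [-0.347  0.144  0.076]
tipbox base corner [ 0.377 -0.346  0.   ] [-0.289  0.188 -0.006]
tb [ 0.377 -0.485  0.   ] [-0.423  0.223 -0.006]
micro top [ 0.738 -0.375  0.03 ] [-0.411 -0.153  0.024]
micro bot [ 0.548 -0.372  0.03 ] [-0.359  0.029  0.024]
trackR [-0.013 -0.339  0.238]
trackL [-0.013  0.143  0.24 ]
rearR [ 0.188 -0.134  0.247]
rearL [0.191 0.139 0.232]
```

View pics/topov.png

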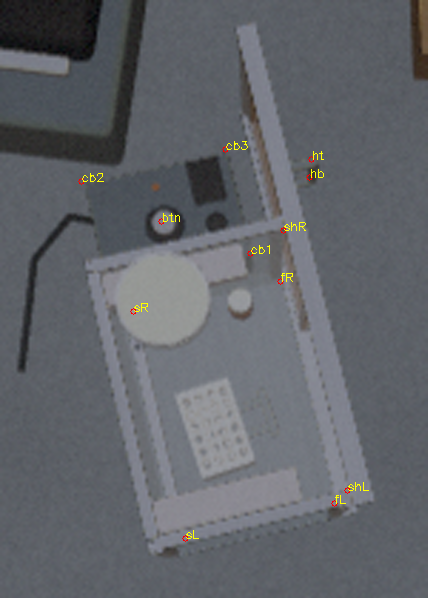

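View pics/sceneov.png

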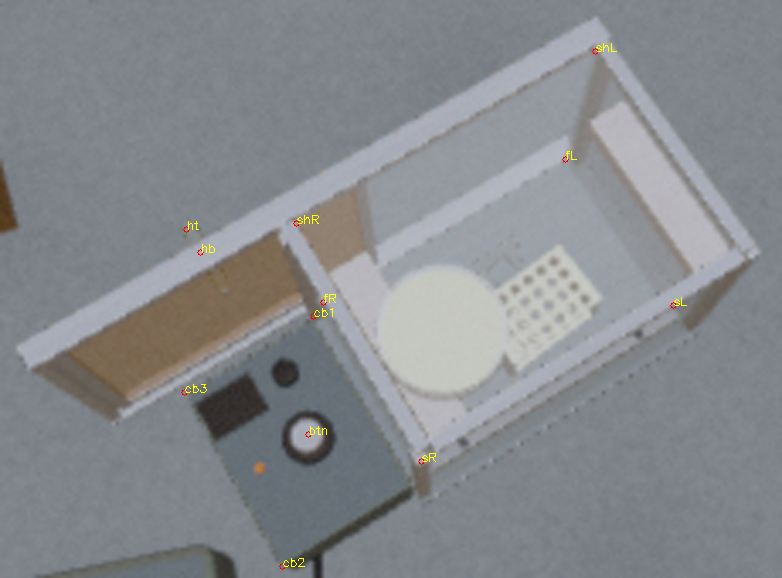

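```bash
cat >> h.py <<'E'
from scipy.spatial.transform import Rotation as Rot
def ori(a,s,yawoff=0.,roll=0.):
    """tilt a deg down from level, s=-1: tool x up; yawoff deg about world z"""
    a=np.radians(a); z=np.array([np.cos(a),0,-np.sin(a)]); y=np.array([0,s,0.]); x=np.cross(y,z)
    return Rot.from_euler('z',yawoff,degrees=True).as_matrix()@R@np.stack([x,y,z],1)@Rot.from_euler('z',roll,degrees=True).as_matrix()
def state():
    from cell import sensors
    o=sensors.get_obs(); return o,np.array(o["ee_pos"]),Rot.from_rotvec(o["tcp_rot"]).as_matrix()
def plan(Gbay,M,gp=.054,show=True):
    o,p,T=state(); tgt=bay2w(Gbay)-gp*M[:,2]
    tr=Rot.from_matrix(T.T@M).as_rotvec()/np.radians(45); sh=T.T@(tgt-p)/.12
    print("t",round(o["time_s"],2),"turn",tr.round(3),"shift",sh.round(3)); return tr,sh
def rep():
    o,p,T=state(); g=p+.054*T[:,2]
    print("t",round(o["time_s"],2),"q",np.round(o["q"],2),"TCP",p.round(3),"Gbay",w2bay(g).round(4),"zbay",(R.T@T[:,2]).round(3),"ybay",(R.T@T[:,1]).round(3),"F",np.round(o["contact_force"],1),"w",round(o["width"],4))
E
python3 - <<'E'
from h import *
rep(); plan((-.2,.022,.2),ori(40,-1))
o,p,T=state(); print(T.round(3))
E
```

```text
t 0.15 q [ 1.26  0.47 -0.01  1.6   0.01  1.07 -0.06] TCP [ 0.172 -0.626  0.303] Gbay [-0.5078  0.4574  0.2432] zbay [ 0.001  0.    -1.   ] ybay [-1.    -0.009 -0.001] F [-0.5  0.1 -0.2] w 0.0853
t 0.15 turn [ 0.861  0.869 -1.851] shift [ 3.648 -2.188  0.523]
[[ 0.964  0.266 -0.   ]
 [ 0.266 -0.964  0.001]
 [-0.    -0.001 -1.   ]]
```

```bash
python3 -m crank '[[[0,0,-0.4],[0.4,-0.2,0],1],[[0,0,-0.8],[0.8,-0.4,0],1],[[0,0,-1],[1,-0.6,0],1],[[0,0,-1],[1,-0.7,0],1],[[0,0,-1],[1,-0.7,0],1]]' 40
python3 - <<'E'
from h import *
rep(); plan((-.2,.022,.2),ori(40,-1))
E
```

```text
time_s: 0.78
ee_pos: [0.266, -0.5132, 0.3039]
tcp_rot: [-2.714, -1.581, 0.0]
contact_force: [-0.1, -0.8, 0.1]
width: 0.0853
t 0.78 q [ 1.21  0.36 -0.22  1.77  0.09  1.02  0.44] TCP [ 0.266 -0.513  0.304] Gbay [-0.4225  0.3379  0.2439] zbay [ 0.  0. -1.] ybay [-0.7   -0.714 -0.   ] F [-0.1 -0.8  0.1] w 0.0853
t 0.78 turn [ 0.43   1.053 -0.923] shift [2.921 0.822 0.527]
```

```bash
python3 -m crank '[[[0,0,-0.2],[0.5,0.1,0],1],[[0,0,-0.5],[1,0.3,0],1],[[0,0,-0.9],[1,0.3,0],1],[[0,0,-1],[1,0.3,0],1],[[0,0,-1],[1,0.3,0],1]]'
python3 - <<'E'
from h import *
rep(); plan((-.2,.022,.2),ori(40,-1))
E
```

```text
time_s: 1.4
ee_pos: [0.3563, -0.4283, 0.3037]
tcp_rot: [1.905, 2.498, 0.0]
contact_force: [0.1, 0.8, 0.7]
width: 0.0851
t 1.4 q [ 1.15  0.35 -0.41  1.81  0.16  1.01  0.94] TCP [ 0.356 -0.428  0.304] Gbay [-0.3637  0.2288  0.2437] zbay [-0. -0. -1.] ybay [ 0.008 -1.     0.   ] F [0.1 0.8 0.7] w 0.0851
t 1.4 turn [-0.004  1.111  0.009] shift [1.006 1.732 0.525]
```

```bash
python3 -m crank '[[[0,0.1,0],[0.2,0.5,0.1],1],[[0,0.3,0],[0.4,0.8,0.2],1],[[0,0.5,0],[0.6,1,0.3],1],[[0,0.7,0],[0.8,1,0.3],1],[[0,0.9,0],[0.8,1,0.3],1],[[0,0.9,0],[0.8,1,0.3],1]]'
python3 - <<'E'
from h import *
rep(); plan((-.2,.022,.2),ori(40,-1))
E
```

```text
time_s: 2.15
ee_pos: [0.4461, -0.3053, 0.2653]
tcp_rot: [-1.534, -1.999, -0.563]
contact_force: [0.5, -0.1, -0.3]
width: 0.0857
t 2.15 q [ 1.06  0.67 -0.53  1.6  -0.15  1.48  0.86] TCP [ 0.446 -0.305  0.265] Gbay [-0.2328  0.1107  0.2183] zbay [ 0.65   0.004 -0.76 ] ybay [ 0.003 -1.    -0.003] F [ 0.5 -0.1 -0.3] w 0.0857
t 2.15 turn [-0.006  0.21   0.   ] shift [0.034 0.738 0.296]
```

```bash
python3 -m crank '[[[0,0.1,0],[0,0.4,0.1],1],[[0,0.2,0],[0,0.7,0.3],1],[[0,0.2,0],[0,0.74,0.3],1],[[0,0.2,0],[0,0.74,0.3],1]]'
python3 - <<'E'
from h import *
from cell import grab_frame
import cv2
rep(); plan((-.06,.022,.10),ori(40,-1))
f=grab_frame("wrist"); cv2.imwrite("pics/w1.png",f["image"][:,:,::-1])
E
```

```text
time_s: 2.65
ee_pos: [0.5262, -0.2571, 0.2409]
tcp_rot: [-1.44, -1.889, -0.66]
contact_force: [0.1, 0.3, 1.0]
width: 0.0856
t 2.65 q [ 0.95  0.82 -0.55  1.48 -0.23  1.53  0.77] TCP [ 0.526 -0.257  0.241] Gbay [-0.201   0.021   0.1997] zbay [ 0.758  0.007 -0.652] ybay [ 0.008 -1.    -0.   ] F [0.1 0.3 1. ] w 0.0856
t 2.65 turn [-0.009  0.015  0.007] shift [ 1.300e-01 -1.000e-03  1.433e+00]
```

View pics/w1.png

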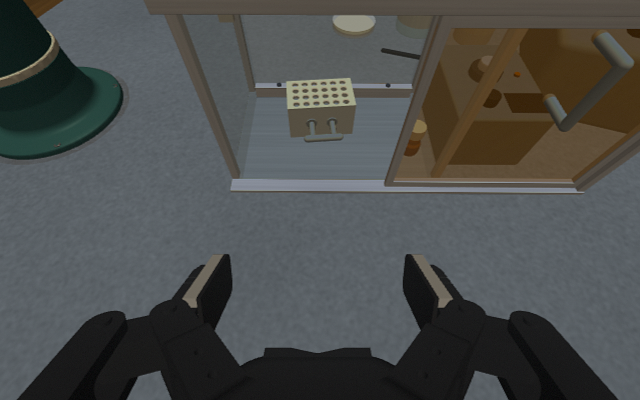

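```bash
cat >> h.py <<'E'
KW=np.array([[296.67252114,0,317.08825995],[0,296.67252114,199.37677554],[0,0,1]])
HE=np.array([[-3.30451043e-04,-9.52251081e-01,-3.05315852e-01,7.88923996e-02],[9.99999940e-01,-3.46016725e-04,-3.13191145e-06,-2.45943669e-04],[-1.02662025e-04,-3.05315835e-01,9.52251138e-01,-7.02783140e-02]])
def wplane(px,z,pose=None):
    o,p,T=state() if pose is None else (None,*pose)
    c=p+T@HE[:,3]; d=T@HE[:,:3]@np.linalg.solve(KW,[px[0],px[1],1]); return c+d*(z-c[2])/d[2]
def wproj(X,pose=None):
    o,p,T=state() if pose is None else (None,*pose)
    v=KW@(HE[:,:3].T@(T.T@(np.array(X)-p)-HE[:,3])); return v[:2]/v[2]
E
python3 - <<'E'
from h import *
import cv2
for n,px,z in [("barL",(304,139),.034),("barR",(343,138),.034),("edgeL",(232,184),.006),("edgeR",(387,184),.006),("rackTLn",(287,81),.062),("TRn",(352,79),.062),("nearL",(288,107),.062),("nearR",(355,105),.062),("stopL",(253,92),.026),("stopR",(412,92),.026)]:
    x=wplane(px,z); print(n,w2bay(x).round(4))
im=cv2.imread("pics/w1.png")[60:200,220:440]; cv2.imwrite("pics/w1z.png",cv2.resize(im,None,fx=3.6,fy=3.6,interpolation=cv2.INTER_CUBIC))
E
```

```text
barL [0.0476 0.0421 0.028 ]
barR [ 0.0499 -0.0131  0.028 ]
edgeL [-0.0109  0.1417  0.    ]
edgeR [-0.0094 -0.0741 -0.    ]
rackTLn [0.1372 0.0692 0.056 ]
TRn [ 0.1425 -0.028   0.056 ]
nearL [0.081  0.0644 0.056 ]
nearR [ 0.0857 -0.0292  0.056 ]
stopL [0.1572 0.129  0.02  ]
stopR [ 0.1589 -0.1303  0.02  ]
```

View pics/w1z.png

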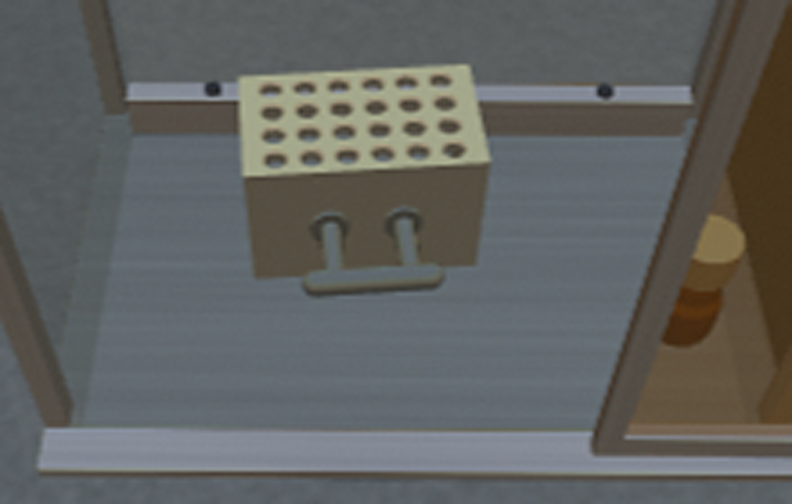

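Run:
```python
from h import *
for px in [(304.5,138.8),(323.6,138),(342.5,137)]: print(w2bay(wplane(px,.034)).round(4))
plan((-.02,.0165,.088),ori(40,-1,2.4))
```

```text
[0.048  0.0414 0.028 ]
[0.0497 0.0144 0.028 ]
[ 0.0518 -0.0124  0.028 ]
t 2.7 turn [ 0.033  0.016 -0.029] shift [0.273 0.065 1.756]
```

```bash
python3 -m crank '[[[0,0,0],[0,0,0.3],1],[[0.03,0.02,-0.03],[0.1,0.05,0.7],1],[[0.03,0.02,-0.03],[0.2,0.06,1],1],[[0.03,0.02,-0.03],[0.25,0.06,1],1],[[0.03,0.02,-0.03],[0.27,0.06,1],1]]'
python3 - <<'E'
from h import *
from cell import grab_frame
import cv2
rep(); plan((-.02,.0165,.088),ori(40,-1,2.4));plan((.049,.015,.029),ori(40,-1,2.4))
f=grab_frame("wrist"); cv2.imwrite("pics/w2.png",f["image"][:,:,::-1])
E
```

```text
time_s: 3.32
ee_pos: [0.5035, -0.1482, 0.1884]
tcp_rot: [-1.397, -1.898, -0.659]
contact_force: [-0.1, -0.1, 0.3]
width: 0.0853
t 3.33 q [ 0.89  0.81 -0.6   1.7  -0.26  1.31  0.77] TCP [ 0.504 -0.148  0.188] Gbay [-0.0894  0.0161  0.1478] zbay [ 0.768  0.028 -0.64 ] ybay [ 0.04  -0.999  0.004] F [-0.1 -0.1  0.3] w 0.0853
t 3.33 turn [ 0.005 -0.004  0.002] shift [-0.011  0.02   0.763]
t 3.33 turn [ 0.005 -0.004  0.002] shift [-0.021  0.053  1.519]
```

View pics/w2.png

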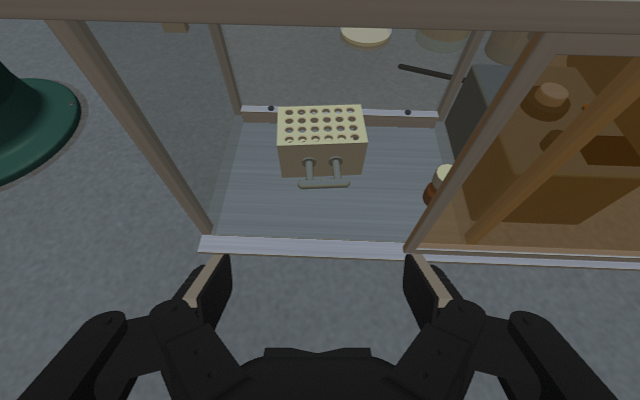

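```bash
python3 - <<'E'
from h import *
for px in [(299.5,184.5),(324.5,184),(349.5,182.8)]: print(w2bay(wplane(px,.034)).round(4))
E
python3 -m crank '[[[0,0,0],[0,0.02,0.3],1],[[0,0,0],[0,0.03,0.6],1],[[0,0,0],[0,0.03,0.9],1],[[0,0,0],[0,0.03,0.9],1]]'
python3 - <<'E'
from h import *
from cell import grab_frame
import cv2
rep(); plan((.049,.015,.029),ori(40,-1,2.4))
f=grab_frame("wrist"); cv2.imwrite("pics/w3.png",f["image"][:,:,::-1])
E
```

```text
[0.0486 0.04   0.028 ]
[0.0504 0.0132 0.028 ]
[ 0.0531 -0.0136  0.028 ]
time_s: 3.88
ee_pos: [0.4813, -0.0655, 0.1179]
tcp_rot: [-1.392, -1.894, -0.658]
contact_force: [-0.4, -0.1, 0.5]
width: 0.0853
t 3.88 q [ 0.82  0.87 -0.61  1.84 -0.28  1.08  0.78] TCP [ 0.481 -0.066  0.118] Gbay [-0.0036  0.0166  0.0775] zbay [ 0.771  0.032 -0.636] ybay [ 0.043 -0.999  0.001] F [-0.4 -0.1  0.5] w 0.0853
t 3.88 turn [-0.    -0.011  0.002] shift [-0.029  0.031  0.595]
```

View pics/w3.png

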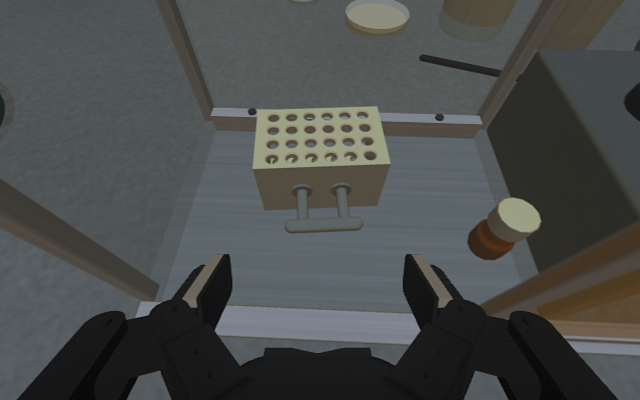

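Run:
```python
from h import *
a=[w2bay(wplane(px,.034)).round(4) for px in [(286.5,226),(324.5,224.5),(362.5,222.8)]]; print(*a)
plan((.0505,.0132,.0285),ori(40,-1,3.3),gp=.055)
```

```text
[0.047  0.0399 0.028 ] [0.0494 0.0127 0.028 ] [ 0.0519 -0.0148  0.028 ]
t 3.92 turn [ 0.018 -0.008 -0.011] shift [-0.019  0.045  0.612]
```

```bash
python3 -m crank '[[[0.02,0,-0.02],[-0.02,0.05,0.2],1],[[0.03,0,-0.03],[-0.02,0.05,0.4],1],[[0.03,0,-0.03],[-0.02,0.05,0.61],1],[[0.03,0,-0.03],[-0.02,0.05,0.61],1],[[0.03,0,-0.03],[-0.02,0.05,0.61],1]]'
python3 - <<'E'
from h import *
from cell import grab_frame
import cv2
rep(); plan((.0498,.0128,.0285),ori(40,-1,4.5))
f=grab_frame("wrist"); cv2.imwrite("pics/w4.png",f["image"][:,:,::-1])
E
```

```text
time_s: 4.55
ee_pos: [0.4727, -0.0125, 0.07]
tcp_rot: [-1.359, -1.918, -0.646]
contact_force: [-0.7, 0.6, -0.4]
width: 0.0855
t 4.55 q [ 0.75  0.95 -0.62  1.89 -0.28  0.95  0.79] TCP [ 0.473 -0.013  0.07 ] Gbay [0.0496 0.0124 0.0295] zbay [ 0.768  0.053 -0.639] ybay [ 0.074 -0.997  0.007] F [-0.7  0.6 -0.4] w 0.0855
t 4.55 turn [ 0.01  -0.007  0.003] shift [-0.003  0.     0.007]
```

View pics/w4.png

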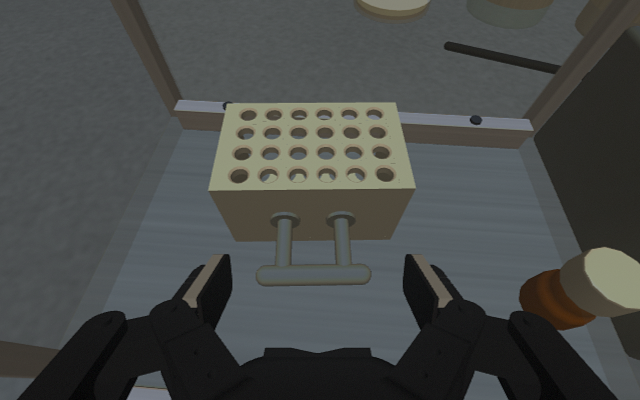

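```bash
python3 -m crank '[[[0,0,0],[0,0,0],0],[[0,0,0],[0,0,0],0],[[0,0,0],[0,0,0],0],[[0,0,0],[0,0,0],0],[[0,0,0],[0,0,0],0],[[0,0,0],[0,0,0],0]]' 90
python3 - <<'E'
from h import *
from cell import grab_frame
import cv2
rep()
f=grab_frame("wrist"); cv2.imwrite("pics/w5.png",f["image"][:,:,::-1])
E
```

```text
time_s: 5.35
ee_pos: [0.4722, -0.0127, 0.0706]
tcp_rot: [-1.359, -1.917, -0.647]
contact_force: [-0.2, -4.0, 6.1]
width: 0.05
t 5.35 q [ 0.75  0.95 -0.62  1.89 -0.28  0.95  0.79] TCP [ 0.472 -0.013  0.071] Gbay [0.0496 0.0129 0.0301] zbay [ 0.768  0.053 -0.638] ybay [ 0.074 -0.997  0.007] F [-0.2 -4.   6.1] w 0.05
```

View pics/w5.png

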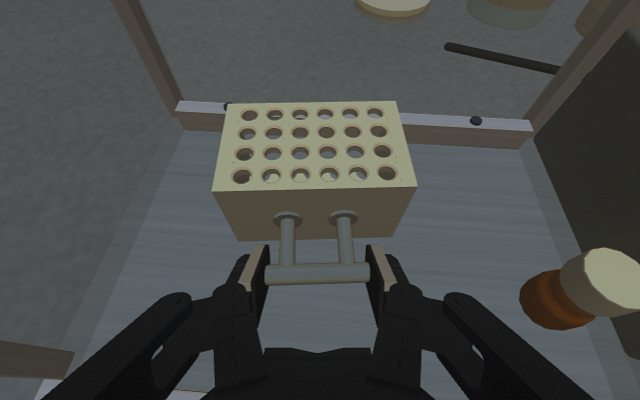

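Run:
```python
from h import *
plan((.045,.015,.06),ori(40,-1,4.5))
plan((.040,.02,.105),ori(15,-1,0))
```

```text
t 5.4 turn [ 0.009 -0.008  0.003] shift [ 0.171 -0.016 -0.187]
t 5.4 turn [-0.081  0.547  0.051] shift [ 0.246 -0.093 -0.415]
```

```bash
python3 -m crank '[[[0,0,0],[0.06,0,-0.06],0],[[0,0,0],[0.12,0,-0.12],0],[[0,0,0],[0.17,-0.02,-0.19],0],[[0,0,0],[0.17,-0.02,-0.19],0],[[0,0,0],[0.17,-0.02,-0.19],0]]'
python3 - <<'E'
from h import *
from cell import grab_frame
import cv2
rep()
plan((.040,.02,.105),ori(15,-1,0))
f=grab_frame("wrist"); cv2.imwrite("pics/w6.png",f["image"][:,:,::-1])
E
```

```text
time_s: 6.02
ee_pos: [0.4707, -0.0171, 0.1]
tcp_rot: [-1.358, -1.917, -0.646]
contact_force: [0.7, 0.5, -3.7]
width: 0.0497
t 6.03 q [ 0.77  0.89 -0.63  1.9  -0.29  0.99  0.77] TCP [ 0.471 -0.017  0.1  ] Gbay [0.0458 0.0156 0.0595] zbay [ 0.768  0.054 -0.638] ybay [ 0.075 -0.997  0.006] F [ 0.7  0.5 -3.7] w 0.0497
t 6.03 turn [-0.082  0.547  0.051] shift [ 0.076 -0.07  -0.235]
```

View pics/w6.png

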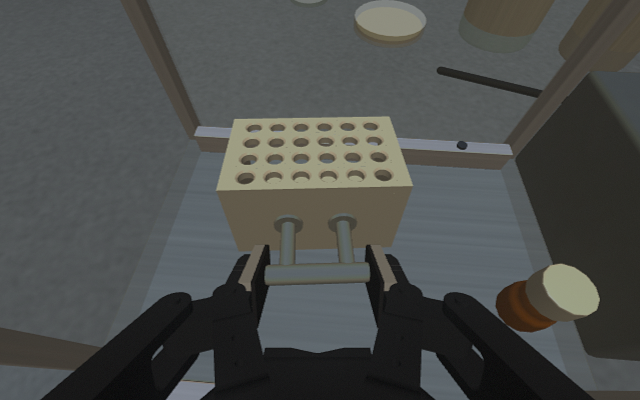

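```bash
python3 -m crank '[[[-0.02,0.13,0.01],[0.02,-0.02,-0.06],0],[[-0.04,0.27,0.03],[0.04,-0.03,-0.12],0],[[-0.06,0.4,0.04],[0.06,-0.05,-0.18],0],[[-0.08,0.55,0.05],[0.08,-0.07,-0.23],0],[[-0.08,0.55,0.05],[0.08,-0.07,-0.23],0],[[-0.08,0.55,0.05],[0.08,-0.07,-0.23],0]]' 120
python3 - <<'E'
from h import *
from cell import grab_frame
import cv2
rep()
plan((.040,.02,.105),ori(15,-1,0))
f=grab_frame("wrist"); cv2.imwrite("pics/w7.png",f["image"][:,:,::-1])
f=grab_frame("scene"); cv2.imwrite("pics/s7.png",cv2.resize(f["image"][130:300,190:420,::-1],None,fx=3.4,fy=3.4))
E
```

```text
time_s: 6.82
ee_pos: [0.4677, -0.0336, 0.1249]
tcp_rot: [-1.175, -1.533, -0.903]
contact_force: [0.7, -0.1, -2.9]
width: 0.049
t 6.83 q [ 0.92  1.08 -0.7   1.81 -0.44  1.26  0.85] TCP [ 0.468 -0.034  0.125] Gbay [0.0413 0.0199 0.105 ] zbay [ 0.966  0.003 -0.258] ybay [ 0.003 -1.     0.   ] F [ 0.7 -0.1 -2.9] w 0.049
t 6.83 turn [-0.003 -0.002  0.001] shift [-0.002 -0.002 -0.01 ]
```

View pics/w7.png

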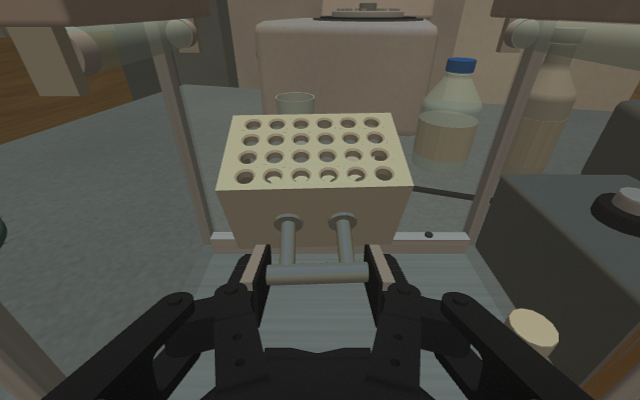

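View pics/s7.png

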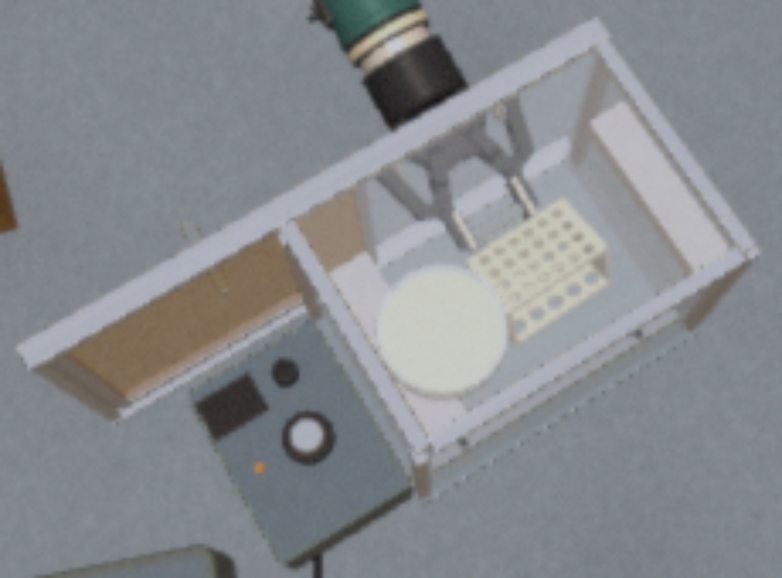

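```bash
python3 -m crank '[[[0,0,0.15],[0,0,0],0],[[0,0,0.33],[0,0,0],0],[[0,0,0.51],[0,0,0],0],[[0,0,0.69],[0,0,0],0],[[0,0,0.87],[0,0,0],0],[[0,0,1],[0,0,0],0]]'; python3 -m crank '[[[0,0,0.18],[0,0,0],0],[[0,0,0.36],[0,0,0],0],[[0,0,0.54],[0,0,0],0],[[0,0,0.72],[0,0,0],0],[[0,0,0.9],[0,0,0],0],[[0,0,1],[0,0,0],0],[[0,0,1],[0,0,0],0]]';  python3 - <<'E'
from h import *
from cell import grab_frame
import cv2
rep()
f=grab_frame("wrist"); cv2.imwrite("pics/w8.png",f["image"][:,:,::-1])
f=grab_frame("scene"); cv2.imwrite("pics/s8.png",cv2.resize(f["image"][130:300,190:420,::-1],None,fx=3.4,fy=3.4))
E
```

```text
time_s: 7.68
ee_pos: [0.4679, -0.0333, 0.1256]
tcp_rot: [-1.601, -0.922, -0.364]
contact_force: [-0.0, -0.4, -3.4]
width: 0.0486
time_s: 8.55
ee_pos: [0.4679, -0.0331, 0.1256]
tcp_rot: [-1.819, -0.242, 0.184]
contact_force: [-0.2, 0.2, -4.0]
width: 0.0489
t 8.55 q [ 0.64  0.94 -0.31  1.83 -0.71  1.41 -0.46] TCP [ 0.468 -0.033  0.126] Gbay [0.0417 0.0196 0.1057] zbay [ 0.966  0.003 -0.257] ybay [-0.257 -0.002 -0.966] F [-0.2  0.2 -4. ] w 0.0489
```

View pics/w8.png

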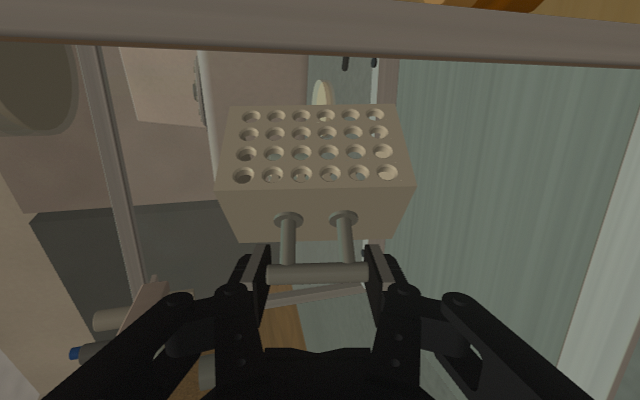

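View pics/s8.png

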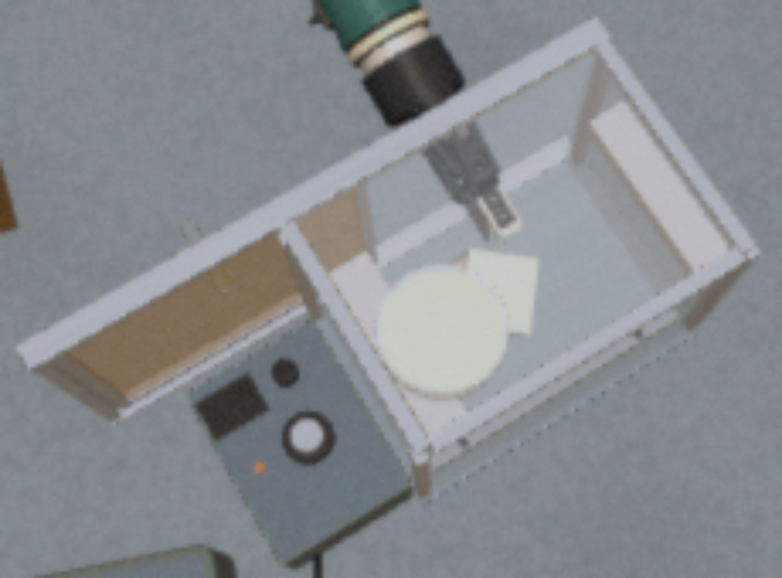

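Rack on its side, still held firmly; half the roll remains.

```bash
python3 -m crank '[[[0,0,0.15],[0,0,0],0],[[0,0,0.33],[0,0,0],0],[[0,0,0.51],[0,0,0],0],[[0,0,0.69],[0,0,0],0],[[0,0,0.87],[0,0,0],0],[[0,0,1],[0,0,0],0]]'; python3 -m crank '[[[0,0,0.18],[0,0,0],0],[[0,0,0.36],[0,0,0],0],[[0,0,0.54],[0,0,0],0],[[0,0,0.72],[0,0,0],0],[[0,0,0.9],[0,0,0],0],[[0,0,1],[0,0,0],0],[[0,0,1],[0,0,0],0],[[0,0,1],[0,0,0],0]]';  python3 - <<'E'
from h import *
from cell import grab_frame
import cv2
rep()
f=grab_frame("wrist"); cv2.imwrite("pics/w9.png",f["image"][:,:,::-1])
f=grab_frame("scene"); cv2.imwrite("pics/s9.png",cv2.resize(f["image"][130:300,190:420,::-1],None,fx=3.4,fy=3.4))
E
```

```text
time_s: 9.4
ee_pos: [0.4678, -0.0337, 0.1252]
tcp_rot: [-1.829, 0.492, 0.73]
contact_force: [-0.5, -0.2, -4.2]
width: 0.0486
time_s: 10.4
ee_pos: [0.4678, -0.0339, 0.1251]
tcp_rot: [-1.613, 1.235, 1.24]
contact_force: [-0.1, -0.7, -3.2]
width: 0.049
t 10.4 q [ 0.37  0.91  0.03  1.85 -0.88  1.57 -1.85] TCP [ 0.468 -0.034  0.125] Gbay [0.0411 0.0199 0.1053] zbay [ 0.967  0.002 -0.256] ybay [-0.002  1.    -0.002] F [-0.1 -0.7 -3.2] w 0.049
```

View pics/w9.png

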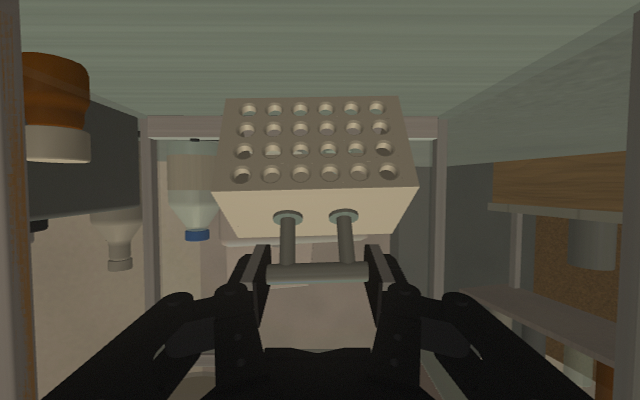

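View pics/s9.png

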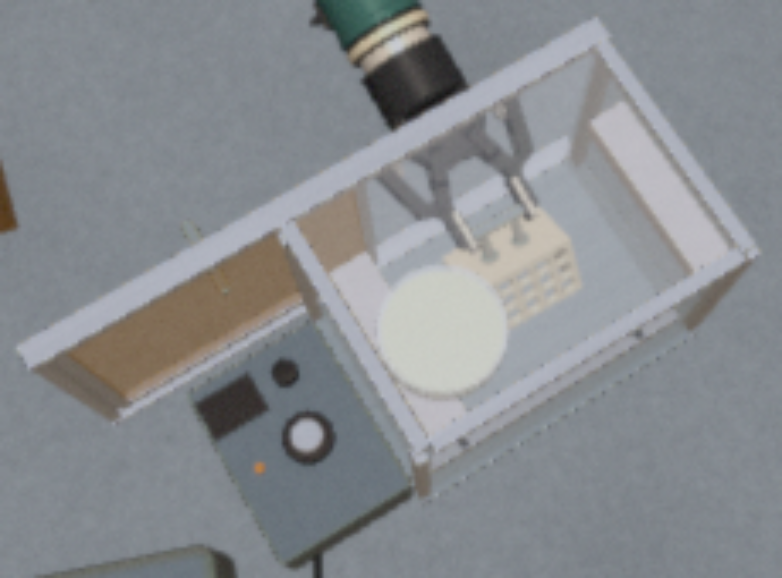

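Run:
```python
from h import *
plan((.042,.02,.094),ori(18,1,0))
```

```text
t 10.5 turn [0.002 0.071 0.002] shift [0.064 0.001 0.034]
```

```bash
python3 -m crank '[[[0,0.04,0],[0.03,0,0.02],0],[[0,0.07,0],[0.064,0,0.034],0],[[0,0.07,0],[0.064,0,0.034],0],[[0,0.07,0],[0.064,0,0.034],0]]'
python3 - <<'E'
from h import *
rep()
plan((.042,.02,.07),ori(28,1,0))
E
```

```text
time_s: 11.0
ee_pos: [0.4673, -0.0321, 0.117]
tcp_rot: [-1.656, 1.27, 1.204]
contact_force: [0.9, -0.2, 1.1]
width: 0.049
t 11.0 q [ 0.36  0.9   0.05  1.86 -0.88  1.52 -1.85] TCP [ 0.467 -0.032  0.117] Gbay [0.0421 0.0198 0.0944] zbay [ 0.951  0.002 -0.308] ybay [-0.002  1.    -0.   ] F [ 0.9 -0.2  1.1] w 0.049
t 11.0 turn [0.002 0.223 0.001] shift [0.115 0.002 0.069]
```

```bash
python3 -m crank '[[[0,0,0],[0,0,0],0],[[0,0,0],[0,0,0],0],[[0,0,0],[0,0,0],0]]' 20
python3 - <<'E'
from h import *
from cell import grab_frame
import cv2
rep()
f=grab_frame("wrist"); cv2.imwrite("pics/w10.png",f["image"][:,:,::-1])
E
```

```text
time_s: 11.38
ee_pos: [0.4673, -0.0321, 0.1169]
tcp_rot: [-1.656, 1.27, 1.204]
contact_force: [1.7, -0.4, 3.5]
width: 0.0489
t 11.38 q [ 0.36  0.9   0.05  1.86 -0.88  1.52 -1.85] TCP [ 0.467 -0.032  0.117] Gbay [0.042  0.0198 0.0942] zbay [ 0.951  0.002 -0.308] ybay [-0.002  1.    -0.   ] F [ 1.7 -0.4  3.5] w 0.0489
```

View pics/w10.png

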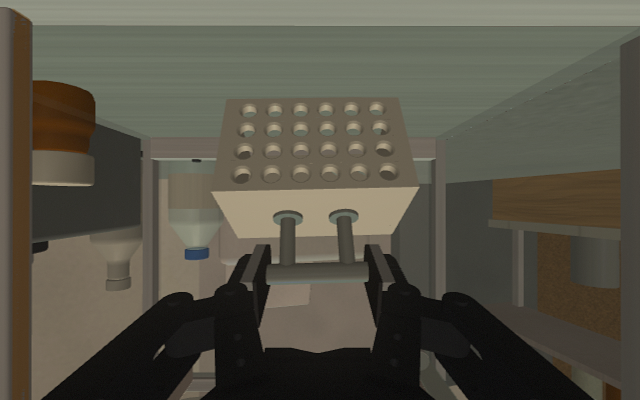

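```bash
python3 -m crank '[[[0,0.03,0],[0.02,0,0.01],0],[[0,0.06,0],[0.04,0,0.02],0],[[0,0.09,0],[0.06,0,0.03],0],[[0,0.12,0],[0.075,0,0.04],0],[[0,0.12,0],[0.075,0,0.04],0]]'
python3 - <<'E'
from h import *
from cell import grab_frame
import cv2
rep()
f=grab_frame("wrist"); cv2.imwrite("pics/w11.png",f["image"][:,:,::-1])
f=grab_frame("scene"); cv2.imwrite("pics/s11.png",cv2.resize(f["image"][130:300,190:420,::-1],None,fx=3.4,fy=3.4))
plan((.042,.02,.06),ori(32,1,0))
E
```

```text
time_s: 12.05
ee_pos: [0.4677, -0.028, 0.1193]
tcp_rot: [-1.71, 1.304, 1.154]
contact_force: [0.4, -12.5, 65.5]
width: 0.049
t 12.05 q [ 0.33  0.86  0.06  1.88 -0.88  1.47 -1.85] TCP [ 0.468 -0.028  0.119] Gbay [0.0447 0.0184 0.0933] zbay [ 0.929  0.001 -0.37 ] ybay [-0.004  1.    -0.006] F [  0.4 -12.5  65.5] w 0.049
t 12.15 turn [0.001 0.229 0.009] shift [0.185 0.015 0.09 ]
```

View pics/w11.png

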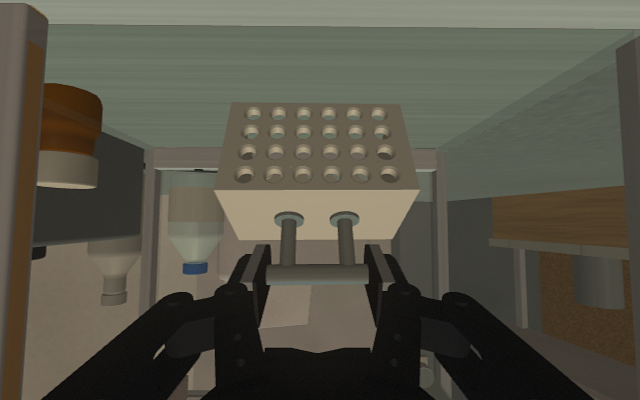

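View pics/s11.png

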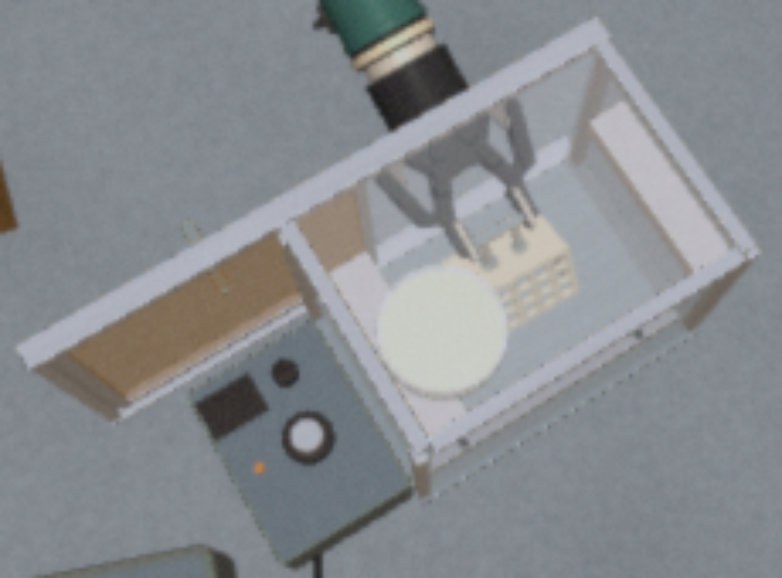

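```bash
python3 -m crank '[[[0,-0.06,0],[-0.04,0,-0.02],0],[[0,-0.12,0],[-0.075,0,-0.04],0],[[0,-0.12,0],[-0.075,0,-0.04],0],[[0,-0.12,0],[-0.075,0,-0.04],0]]' 20
python3 - <<'E'
from h import *
rep()
E
```

```text
time_s: 12.65
ee_pos: [0.467, -0.0311, 0.1169]
tcp_rot: [-1.656, 1.271, 1.204]
contact_force: [1.1, -0.9, 3.5]
width: 0.0491
t 12.65 q [ 0.35  0.9   0.05  1.86 -0.88  1.52 -1.85] TCP [ 0.467 -0.031  0.117] Gbay [0.0431 0.0199 0.0942] zbay [ 0.951  0.002 -0.308] ybay [-0.002  1.     0.   ] F [ 1.1 -0.9  3.5] w 0.0491
```

Run:
```python
from h import *
plan((.042,.02,.108),ori(3,1,0))
```

```text
t 12.65 turn [ 0.002 -0.333  0.   ] shift [ 0.01   0.002 -0.029]
```

```bash
python3 -m crank '[[[0,-0.05,0],[-0.04,0,-0.02],0],[[0,-0.15,0],[-0.04,0,-0.03],0],[[0,-0.25,0],[0,0,-0.03],0],[[0,-0.33,0],[0.01,0,-0.03],0],[[0,-0.33,0],[0.01,0,-0.03],0],[[0,-0.33,0],[0.01,0,-0.03],0]]' 60
python3 - <<'E'
from h import *
from cell import grab_frame
import cv2
rep()
f=grab_frame("wrist"); cv2.imwrite("pics/w12.png",f["image"][:,:,::-1])
f=grab_frame("scene"); cv2.imwrite("pics/s12.png",cv2.resize(f["image"][130:300,190:420,::-1],None,fx=3.4,fy=3.4))
plan((.042,.02,.086),ori(3,1,0))
E
```

```text
time_s: 13.4
ee_pos: [0.4678, -0.0349, 0.1163]
tcp_rot: [-1.446, 1.11, 1.368]
contact_force: [0.5, -0.1, -4.2]
width: 0.049
t 13.4 q [ 0.42  1.02 -0.01  1.8  -0.9   1.71 -1.83] TCP [ 0.468 -0.035  0.116] Gbay [0.0418 0.0201 0.1073] zbay [ 0.998  0.002 -0.056] ybay [-0.002  1.     0.   ] F [ 0.5 -0.1 -4.2] w 0.049
t 13.5 turn [ 0.003 -0.005  0.   ] shift [0.183 0.002 0.012]
```

View pics/w12.png

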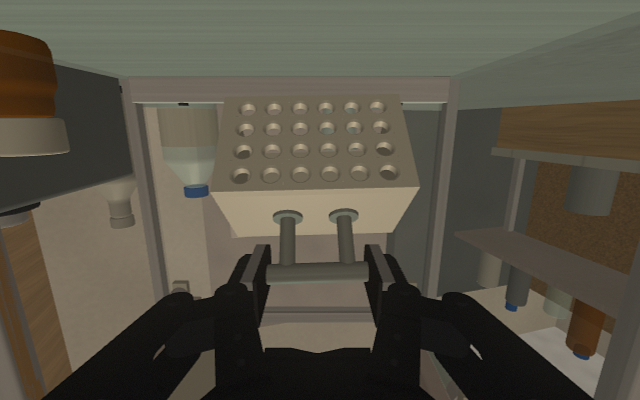

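View pics/s12.png

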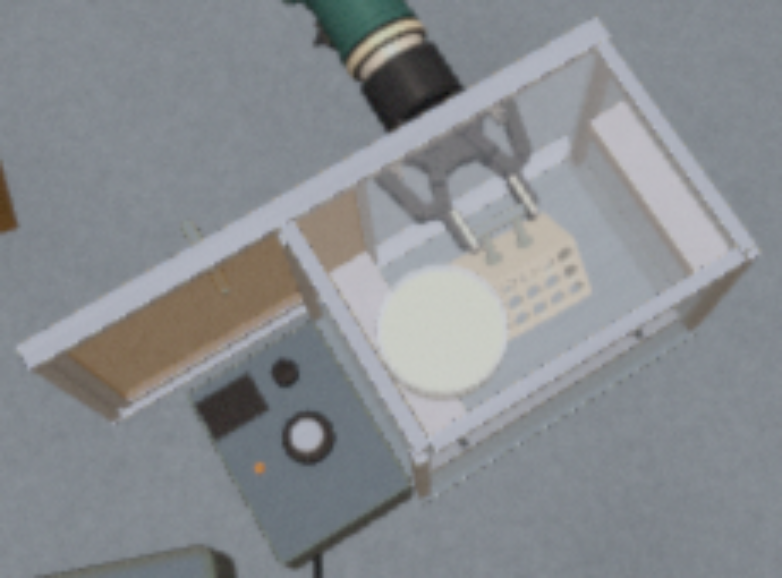

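```bash
python3 -m crank '[[[0,0,0],[0.08,0,0],0],[[0,0,0],[0.16,0,0.01],0],[[0,0,0],[0.21,0,-0.02],0],[[0,0,0],[0.25,0,-0.05],0],[[0,0,0],[0.25,0,-0.05],0]]' 20
python3 - <<'E'
from h import *
from cell import grab_frame
import cv2
rep()
f=grab_frame("wrist"); cv2.imwrite("pics/w13.png",f["image"][:,:,::-1])
plan((.028,.02,.068),ori(9,1,0))
E
```

```text
time_s: 14.12
ee_pos: [0.4704, -0.0434, 0.0892]
tcp_rot: [-1.44, 1.105, 1.371]
contact_force: [1.2, -5.6, 10.2]
width: 0.0488
t 14.12 q [ 0.43  1.08 -0.01  1.76 -0.9   1.71 -1.81] TCP [ 0.47  -0.043  0.089] Gbay [0.0329 0.0198 0.0806] zbay [ 0.999  0.001 -0.048] ybay [-0.001  1.    -0.001] F [ 1.2 -5.6 10.2] w 0.0488
t 14.18 turn [0.002 0.138 0.001] shift [ 0.059  0.003 -0.034]
```

View pics/w13.png

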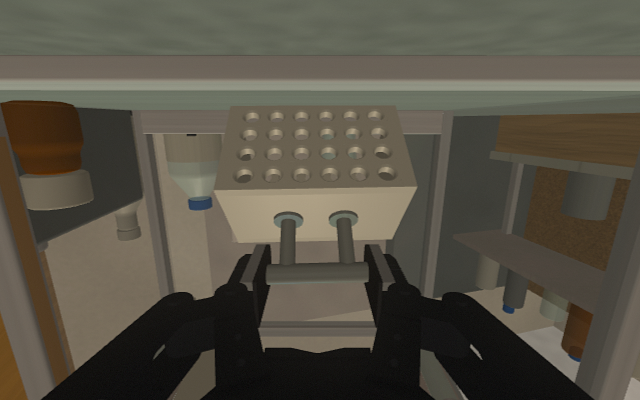

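```bash
python3 -m crank '[[[0,0.03,0],[0.02,0,-0.02],0],[[0,0.06,0],[0.035,0,-0.04],0],[[0,0.1,0],[0.05,0,-0.05],0],[[0,0.14,0],[0.06,0,-0.06],0],[[0,0.14,0],[0.06,0,-0.06],0]]' 20
python3 - <<'E'
from h import *
from cell import grab_frame
import cv2
rep()
f=grab_frame("wrist"); cv2.imwrite("pics/w14.png",f["image"][:,:,::-1])
plan((.018,.02,.052),ori(18,1,0))
E
```

```text
time_s: 14.8
ee_pos: [0.4729, -0.0515, 0.0861]
tcp_rot: [-1.527, 1.17, 1.305]
contact_force: [2.9, -14.6, 23.7]
width: 0.049
t 14.8 q [ 0.41  1.04  0.02  1.77 -0.88  1.64 -1.81] TCP [ 0.473 -0.051  0.086] Gbay [0.0239 0.0194 0.0718] zbay [ 0.988  0.    -0.153] ybay [-0.001  1.    -0.003] F [  2.9 -14.6  23.7] w 0.049
t 14.85 turn [0.    0.205 0.004] shift [ 0.098  0.006 -0.017]
```

View pics/w14.png

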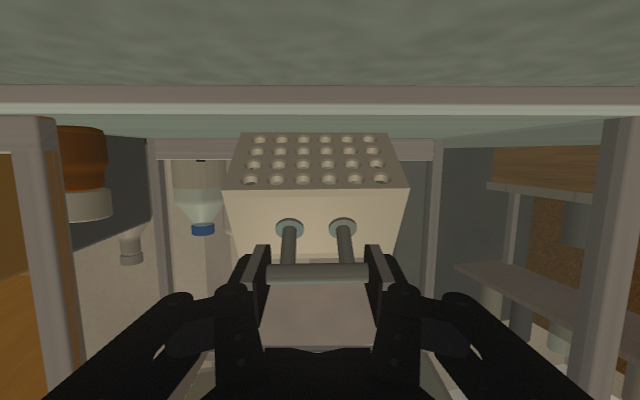

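```bash
python3 - <<'E'
from h import *
plan((.002,.02,.056),ori(18,1,0))
E
python3 -m crank '[[[0,0,0],[0,0,-0.05],0],[[0,0.06,0],[0.01,0,-0.08],0],[[0,0.12,0],[0.035,0,-0.11],0],[[0,0.18,0],[0.055,0,-0.14],0],[[0,0.2,0],[0.07,0,-0.15],0],[[0,0.2,0],[0.07,0,-0.15],0]]' 20
python3 - <<'E'
from h import *
from cell import grab_frame
import cv2
rep()
f=grab_frame("wrist"); cv2.imwrite("pics/w15.png",f["image"][:,:,::-1])
plan((-.01,.02,.042),ori(27,1,0))
E
```

```text
t 14.85 turn [0.    0.205 0.004] shift [ 0.085  0.006 -0.154]
time_s: 15.6
ee_pos: [0.4766, -0.0679, 0.0749]
tcp_rot: [-1.663, 1.275, 1.199]
contact_force: [-1.8, 1.8, 2.0]
width: 0.0487
t 15.6 q [ 0.38  0.99  0.07  1.78 -0.85  1.53 -1.82] TCP [ 0.477 -0.068  0.075] Gbay [0.0049 0.0201 0.0518] zbay [ 0.949  0.003 -0.316] ybay [-0.003  1.     0.   ] F [-1.8  1.8  2. ] w 0.0487
t 15.65 turn [0.003 0.191 0.001] shift [ 0.049  0.    -0.087]
```

View pics/w15.png

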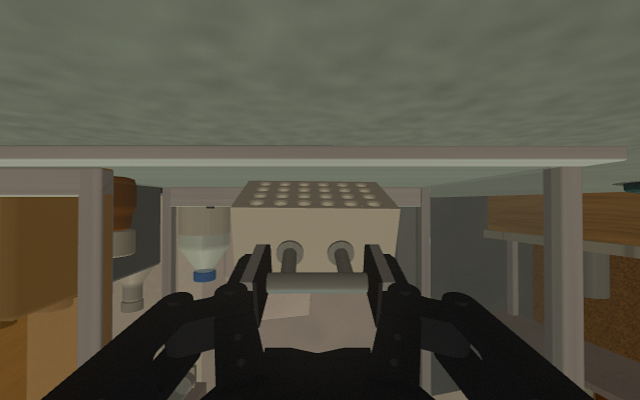

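```bash
python3 -m crank '[[[0,0.05,0],[0,0,-0.03],0],[[0,0.1,0],[0.02,0,-0.06],0],[[0,0.15,0],[0.04,0,-0.08],0],[[0,0.2,0],[0.055,0,-0.09],0],[[0,0.22,0],[0.065,0,-0.1],0],[[0,0.22,0],[0.065,0,-0.1],0]]' 20
python3 - <<'E'
from h import *
from cell import grab_frame
import cv2
rep()
f=grab_frame("wrist"); cv2.imwrite("pics/w16.png",f["image"][:,:,::-1])
plan((-.02,.02,.030),ori(36,1,0))
E
```

```text
time_s: 16.4
ee_pos: [0.4802, -0.0816, 0.0713]
tcp_rot: [-1.798, 1.38, 1.073]
contact_force: [-2.4, 0.7, 3.1]
width: 0.049
t 16.4 q [ 0.34  0.93  0.12  1.81 -0.83  1.42 -1.83] TCP [ 0.48  -0.082  0.071] Gbay [-0.013   0.0202  0.0397] zbay [ 0.88   0.002 -0.475] ybay [-0.002  1.     0.001] F [-2.4  0.7  3.1] w 0.049
t 16.45 turn [0.003 0.17  0.   ] shift [ 0.038 -0.    -0.01 ]
```

View pics/w16.png

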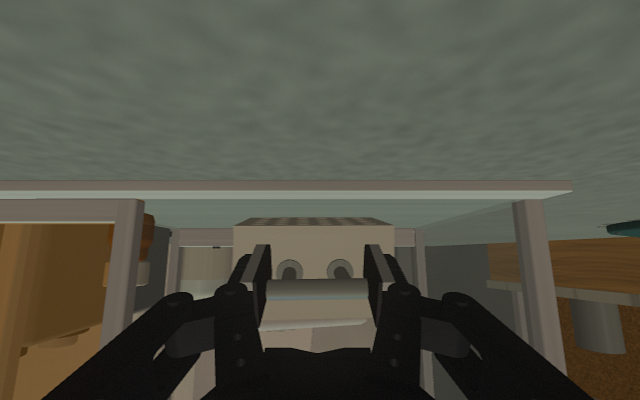

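```bash
python3 -m crank '[[[0,0.05,0],[0,0,-0.01],0],[[0,0.1,0],[0.015,0,-0.015],0],[[0,0.15,0],[0.03,0,-0.015],0],[[0,0.18,0],[0.04,0,-0.01],0],[[0,0.18,0],[0.04,0,-0.01],0]]' 20
python3 - <<'E'
from h import *
from cell import grab_frame
import cv2
rep()
f=grab_frame("wrist"); cv2.imwrite("pics/w17.png",f["image"][:,:,::-1])
f=grab_frame("scene"); cv2.imwrite("pics/s17.png",cv2.resize(f["image"][130:300,190:420,::-1],None,fx=3.4,fy=3.4))
E
```

```text
time_s: 17.08
ee_pos: [0.4815, -0.0848, 0.0678]
tcp_rot: [-1.906, 1.462, 0.96]
contact_force: [0.9, -1.1, -1.4]
width: -0.0003
t 17.07 q [ 0.3   0.88  0.15  1.85 -0.82  1.3  -1.84] TCP [ 0.482 -0.085  0.068] Gbay [-0.0205  0.0196  0.0297] zbay [ 0.804  0.001 -0.595] ybay [-0.002  1.    -0.   ] F [ 0.9 -1.1 -1.4] w -0.0003
```

View pics/w17.png

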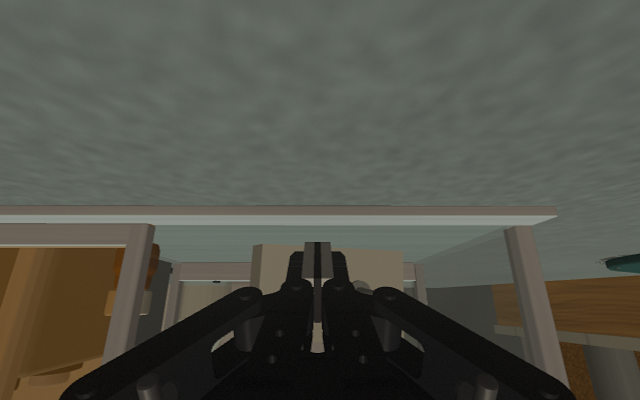

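View pics/s17.png

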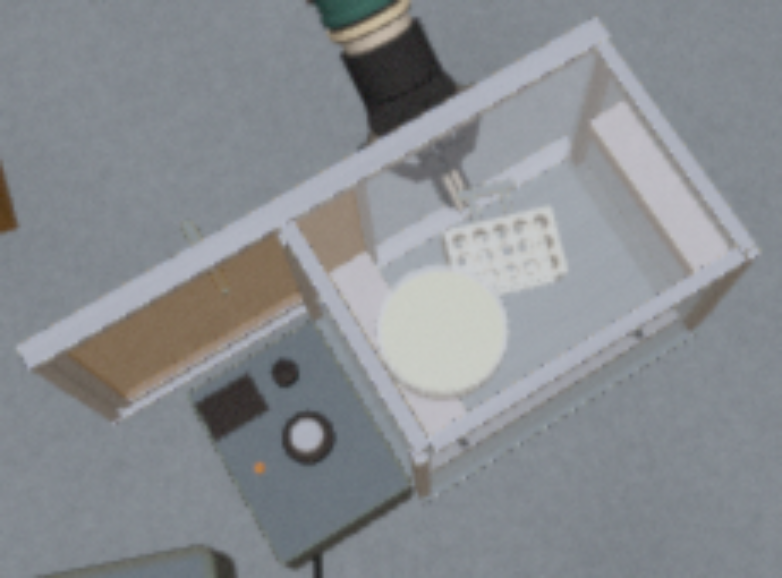

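```bash
python3 -m crank '[[[0,0,0],[0,0,-0.3],0],[[0,0,0],[0,0,-0.6],0],[[0,0,0],[0,0,-0.95],0],[[0,0,-0.2],[0,0,-0.95],0.5],[[0,0,-0.4],[0,0,-0.95],1],[[0,0,-0.6],[0,0,-0.95],1],[[0,0,-0.8],[0,0,-0.95],1],[[0,0,-1],[0,0,-0.95],1],[[0,0,-1],[0,0,-0.95],1]]' 40; python3 -m crank '[[[0,0,-0.25],[0,0,0],1],[[0,0,-0.5],[0,0,0],1],[[0,0,-0.75],[0,0,0],1],[[0,0,-1],[0,0,0],1]]';python3 -m crank '[[[0,0,-0.25],[0,0,0],1],[[0,0,-0.5],[0,0,0],1],[[0,0,-0.75],[0,0,0],1],[[0,0,-1],[0,0,0],1]]';python3 -m crank '[[[0,0,-0.25],[0,0,0],1],[[0,0,-0.5],[0,0,0],1],[[0,0,-0.75],[0,0,0],1],[[0,0,-1],[0,0,0],1],[[0,0,-1],[0,0,0],1]]';python3 - <<'E'
from h import *
from cell import grab_frame
import cv2
rep()
f=grab_frame("wrist"); cv2.imwrite("pics/w18.png",f["image"][:,:,::-1])
E
```

```text
time_s: 18.3
ee_pos: [0.5047, -0.1732, 0.1353]
tcp_rot: [-2.19, 0.589, 0.574]
contact_force: [0.6, -1.0, -0.0]
width: 0.0852
time_s: 18.8
ee_pos: [0.5048, -0.173, 0.1353]
tcp_rot: [-2.196, -0.253, 0.165]
contact_force: [0.0, -0.5, 0.0]
width: 0.0857
time_s: 19.3
ee_pos: [0.5047, -0.173, 0.1352]
tcp_rot: [-1.957, -1.043, -0.252]
contact_force: [-0.2, -0.0, -0.1]
width: 0.0853
time_s: 19.92
ee_pos: [0.5047, -0.1733, 0.1351]
tcp_rot: [-1.461, -1.766, -0.671]
contact_force: [0.2, -0.1, -0.1]
width: 0.0855
t 19.93 q [ 0.89  0.91 -0.52  1.66 -0.29  1.31  0.77] TCP [ 0.505 -0.173  0.135] Gbay [-0.1119  0.02    0.0971] zbay [ 0.805  0.002 -0.593] ybay [-0.042 -0.997 -0.06 ] F [ 0.2 -0.1 -0.1] w 0.0855
```

View pics/w18.png

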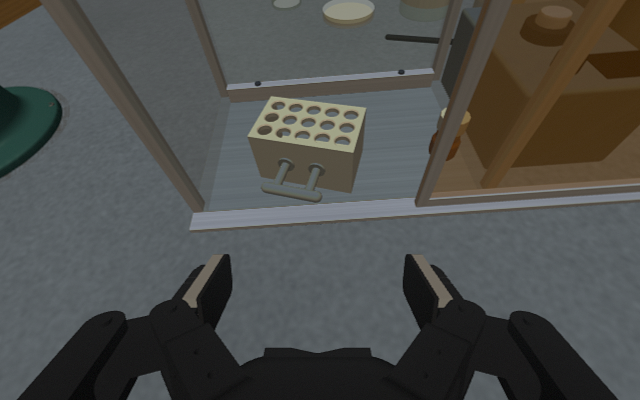

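Run:
```python
from h import *
for px in [(265,188),(292.5,192.5),(319.5,196.5)]: print(w2bay(wplane(px,.034)).round(4))
for px in [(272,97),(366,107),(356,153),(249,137)]: print(w2bay(wplane(px,.062)).round(4))
a=np.degrees
l=w2bay(wplane((265,188),.034)); r=w2bay(wplane((319.5,196.5),.034)); print(a(np.arctan2(-(l-r)[0],(l-r)[1])), (l+r)/2)
```

```text
[0.0003 0.0664 0.028 ]
[-0.0069  0.0416  0.028 ]
[-0.0133  0.0182  0.028 ]
[0.0936 0.0594 0.056 ]
[ 0.0667 -0.0309  0.056 ]
[ 0.008  -0.0145  0.056 ]
[0.0372 0.0773 0.056 ]
-15.73565033558274 [-0.006495    0.04229136  0.028     ]
```

Run:
```python
from h import *
M=ori(40,-1,-15.7)
G=np.array([-.0065,.0423,.029]); zb=R.T@M[:,2]
plan(G-.09*zb,M); plan(G,M)
```

```text
t 19.98 turn [-0.279 -0.07   0.124] shift [ 0.129 -0.445  0.325]
t 19.98 turn [-0.279 -0.07   0.124] shift [ 0.08  -0.284  1.055]
```

```bash
python3 -m crank '[[[-0.1,-0.03,0.04],[0.05,-0.2,0],1],[[-0.2,-0.05,0.08],[0.13,-0.4,0.1],1],[[-0.28,-0.07,0.12],[0.13,-0.44,0.3],1],[[-0.28,-0.07,0.12],[0.13,-0.44,0.32],1],[[-0.28,-0.07,0.12],[0.13,-0.44,0.32],1]]' 40
python3 - <<'E'
from h import *
from cell import grab_frame
import cv2
rep()
f=grab_frame("wrist"); cv2.imwrite("pics/w19.png",f["image"][:,:,::-1])
E
```

```text
time_s: 20.6
ee_pos: [0.4452, -0.1461, 0.1283]
tcp_rot: [-1.713, -1.698, -0.803]
contact_force: [0.1, -0.5, 0.4]
width: 0.0856
t 20.6 q [ 1.01  0.8  -0.56  1.94 -0.42  1.    0.82] TCP [ 0.445 -0.146  0.128] Gbay [-0.074   0.0592  0.0876] zbay [ 0.737 -0.208 -0.643] ybay [-0.268 -0.963  0.005] F [ 0.1 -0.5  0.4] w 0.0856
```

View pics/w19.png

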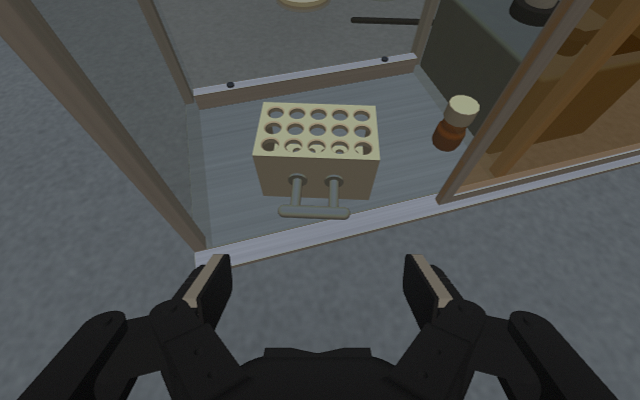

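Run:
```python
from h import *
l=w2bay(wplane((280,210.5),.034)); r=w2bay(wplane((350,213),.034)); ang=np.degrees(np.arctan2(-(l-r)[0],(l-r)[1]));G=(l+r)/2; print(ang,G,np.linalg.norm(l-r))
plan(G+[0,0,.001],ori(40,-1,ang))
```

```text
-17.733968978895888 [-0.00636506  0.04166994  0.028     ] 0.054357300442089876
t 20.65 turn [-0.033  0.001  0.037] shift [ 0.002 -0.028  0.761]
```

```bash
python3 -m crank '[[[-0.03,0,0.04],[0,-0.03,0.25],1],[[-0.03,0,0.04],[0,-0.03,0.5],1],[[-0.03,0,0.04],[0,-0.03,0.76],1],[[-0.03,0,0.04],[0,-0.03,0.76],1],[[-0.03,0,0.04],[0,-0.03,0.76],0],[[-0.03,0,0.04],[0,-0.03,0.76],0],[[-0.03,0,0.04],[0,-0.03,0.76],0],[[-0.03,0,0.04],[0,-0.03,0.76],0],[[-0.03,0,0.04],[0,-0.03,0.76],0]]' 40
python3 - <<'E'
from h import *
from cell import grab_frame
import cv2
rep()
f=grab_frame("wrist"); cv2.imwrite("pics/w20.png",f["image"][:,:,::-1])
plan((.03,.03,.029),ori(40,-1,0))
E
```

```text
time_s: 21.78
ee_pos: [0.4425, -0.0772, 0.0701]
tcp_rot: [-1.753, -1.664, -0.814]
contact_force: [0.1, -4.1, 5.6]
width: 0.0521
t 21.77 q [ 0.95  0.89 -0.59  2.03 -0.49  0.77  0.84] TCP [ 0.443 -0.077  0.07 ] Gbay [-0.0072  0.0427  0.0293] zbay [ 0.729 -0.233 -0.644] ybay [-0.306 -0.952 -0.002] F [ 0.1 -4.1  5.6] w 0.0521
t 21.82 turn [ 0.302  0.002 -0.257] shift [0.219 0.111 0.265]
```

View pics/w20.png

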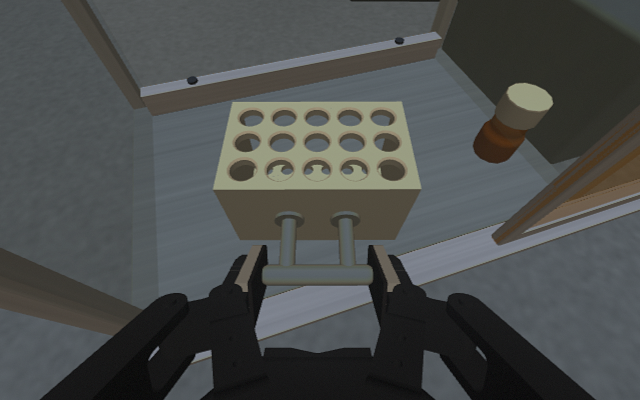

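```bash
python3 -m crank '[[[0.05,0,-0.04],[0.04,0.02,0.04],0],[[0.1,0,-0.08],[0.08,0.04,0.09],0],[[0.15,0,-0.13],[0.11,0.055,0.13],0],[[0.2,0,-0.17],[0.15,0.07,0.17],0],[[0.25,0,-0.21],[0.19,0.09,0.22],0],[[0.3,0,-0.26],[0.225,0.11,0.26],0],[[0.3,0,-0.26],[0.225,0.11,0.26],0],[[0.3,0,-0.26],[0.225,0.11,0.26],0]]' 40
python3 - <<'E'
from h import *
from cell import grab_frame
import cv2
rep()
f=grab_frame("wrist"); cv2.imwrite("pics/w21.png",f["image"][:,:,::-1])
plan((.079,.025,.030),ori(40,-1,0))
E
```

```text
time_s: 22.82
ee_pos: [0.4564, -0.0341, 0.07]
tcp_rot: [-1.437, -1.875, -0.672]
contact_force: [1.3, 2.6, 0.5]
width: 0.0526
t 22.82 q [ 0.79  0.92 -0.57  1.94 -0.34  0.92  0.83] TCP [ 0.456 -0.034  0.07 ] Gbay [0.033  0.0309 0.0294] zbay [ 0.767  0.002 -0.641] ybay [ 0.003 -1.     0.001] F [1.3 2.6 0.5] w 0.0526
t 22.88 turn [-0.003 -0.002  0.003] shift [0.252 0.051 0.292]
```

View pics/w21.png

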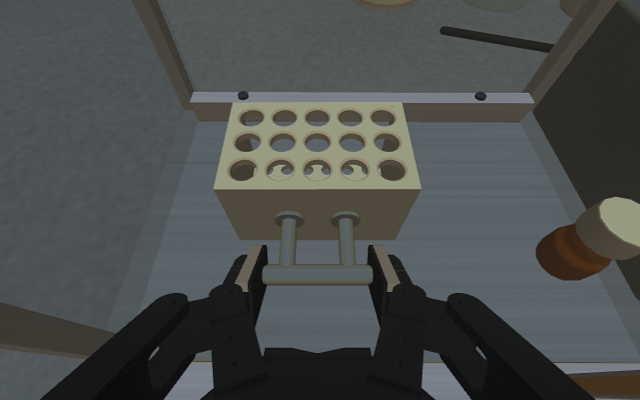

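```bash
python3 -m crank '[[[0,0,0],[0.05,0.01,0.06],0],[[0,0,0],[0.1,0.02,0.115],0],[[0,0,0],[0.15,0.03,0.17],0],[[0,0,0],[0.19,0.04,0.22],0],[[0,0,0],[0.22,0.04,0.26],0],[[0,0,0],[0.22,0.04,0.26],0]]' 40
python3 - <<'E'
from h import *
rep()
plan((.083,.027,.030),ori(40,-1,0))
E
```

```text
time_s: 23.62
ee_pos: [0.4505, 0.0064, 0.0702]
tcp_rot: [-1.437, -1.876, -0.672]
contact_force: [0.7, 0.4, -2.1]
width: 0.0526
t 23.62 q [ 0.75  0.91 -0.6   1.98 -0.37  0.85  0.81] TCP [0.451 0.006 0.07 ] Gbay [0.0736 0.0262 0.0295] zbay [ 0.767  0.002 -0.642] ybay [ 0.003 -1.     0.001] F [ 0.7  0.4 -2.1] w 0.0526
t 23.62 turn [-0.003 -0.001  0.004] shift [ 0.054 -0.007  0.058]
```

```bash
python3 -m crank '[[[0,0,0],[0.015,0,0.018],0],[[0,0,0],[0.03,0,0.036],0],[[0,0,0],[0.045,0,0.054],0],[[0,0,0],[0.045,0,0.054],0]]' 40
python3 - <<'E'
from h import *
from cell import grab_frame
import cv2
rep()
f=grab_frame("wrist"); cv2.imwrite("pics/w22.png",f["image"][:,:,::-1])
E
```

```text
time_s: 24.12
ee_pos: [0.4499, 0.0099, 0.0702]
tcp_rot: [-1.444, -1.879, -0.672]
contact_force: [-1.2, -17.5, 11.8]
width: 0.0524
t 24.12 q [ 0.74  0.91 -0.61  1.99 -0.38  0.84  0.81] TCP [0.45 0.01 0.07] Gbay [0.077  0.0257 0.0293] zbay [ 0.763 -0.002 -0.646] ybay [-0.    -1.     0.002] F [ -1.2 -17.5  11.8] w 0.0524
```

View pics/w22.png

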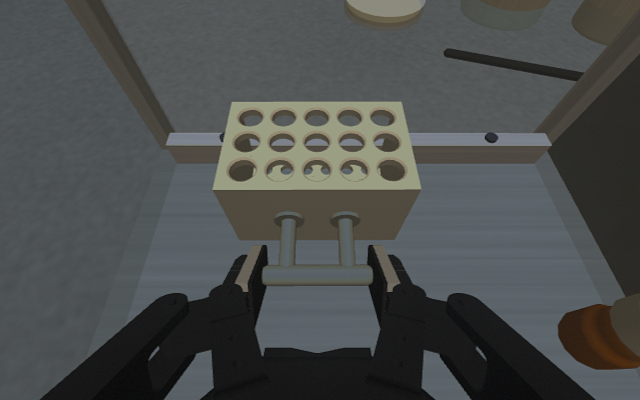

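```bash
python3 -m crank '[[[0,0,0],[-0.01,0,-0.01],1],[[0,0,0],[-0.01,0,-0.01],1],[[0,0,0],[-0.01,0,-0.01],1],[[0,0,0],[-0.01,0,-0.01],1],[[0,0,0],[0,0,-0.2],1],[[0,0,0],[0,0,-0.5],1],[[0,0,0],[0,0,-1],1],[[0,0,0],[0,0,-1],1],[[0,0,0],[0,0,-1],1],[[0,0,0],[0,0,-1],1]]' 40
python3 - <<'E'
from h import *
from cell import grab_frame
import cv2
rep()
f=grab_frame("wrist"); cv2.imwrite("pics/w23.png",f["image"][:,:,::-1])
E
```

```text
time_s: 25.42
ee_pos: [0.4717, -0.0738, 0.1467]
tcp_rot: [-1.436, -1.876, -0.672]
contact_force: [0.7, -0.5, 1.0]
width: 0.0855
t 25.43 q [ 0.84  0.8  -0.59  1.87 -0.34  1.11  0.79] TCP [ 0.472 -0.074  0.147] Gbay [-0.0093  0.0264  0.1061] zbay [ 0.767  0.003 -0.641] ybay [ 0.004 -1.     0.   ] F [ 0.7 -0.5  1. ] w 0.0855
```

View pics/w23.png

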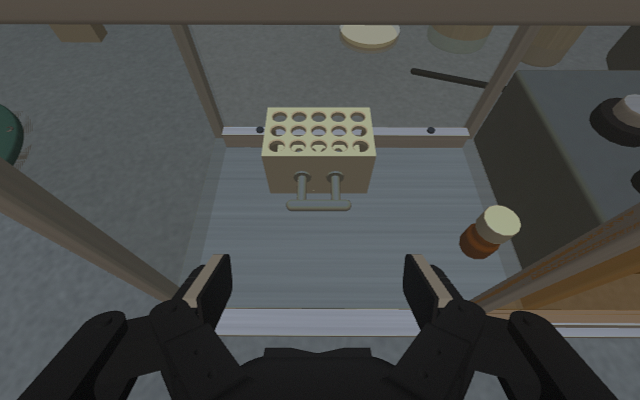

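Run:
```python
from h import *
l=w2bay(wplane((288,205),.034)); r=w2bay(wplane((351,205),.034)); print(l,r)
plan((-.16,-.09,.26),ori(40,-1,0));plan((-.16,-.2,.26),ori(40,-1,0))
```

```text
[0.07819405 0.05201627 0.028     ] [ 0.07840663 -0.0021943   0.028     ]
t 25.48 turn [-0.004 -0.003  0.004] shift [ 0.178  0.963 -1.789]
t 25.48 turn [-0.004 -0.003  0.004] shift [ 0.175  1.88  -1.792]
```

```bash
python3 -m crank '[[[0,0,0],[0,0,-0.5],1],[[0,0,0],[0,0.1,-1],1],[[0,0,0],[0,0.5,-1],1],[[0,0,0],[0.1,0.9,-1],1],[[0,0,0],[0.1,0.9,-1],1]]' 40; python3 -m crank '[[[0,0,0],[0.05,0.5,-0.4],1],[[0,0,0],[0.07,0.9,-0.8],1],[[0,0,0],[0.07,0.98,-0.8],1],[[0,0,0],[0.07,0.98,-0.8],1],[[0,0,0],[0.07,0.98,-0.8],1]]'
python3 - <<'E'
from h import *
from cell import grab_frame
import cv2
rep(); print(wproj(bay2w((-.046,-.2,.208))),wproj(bay2w((-.046,-.2,.148))))
plan((-.046,-.2,.178),ori(40,-1,0))
f=grab_frame("wrist"); cv2.imwrite("pics/w24.png",f["image"][:,:,::-1])
E
```

```text
time_s: 26.1
ee_pos: [0.6007, -0.1241, 0.2342]
tcp_rot: [-1.43, -1.88, -0.674]
contact_force: [-0.5, 0.9, -0.9]
width: 0.0852
time_s: 26.72
ee_pos: [0.7285, -0.1636, 0.3004]
tcp_rot: [-1.437, -1.875, -0.67]
contact_force: [-0.8, 0.4, -0.3]
width: 0.0854
t 26.73 q [ 0.62  0.97 -0.54  1.02 -0.33  1.67  0.5 ] TCP [ 0.728 -0.164  0.3  ] Gbay [-0.1621 -0.1987  0.2597] zbay [ 0.767  0.004 -0.642] ybay [ 0.003 -1.    -0.002] F [-0.8  0.4 -0.3] w 0.0854
[319.53718375 159.50797211] [319.22714646 198.09436838]
t 26.73 turn [-0.005 -0.002  0.001] shift [0.1   0.014 1.179]
```

View pics/w24.png

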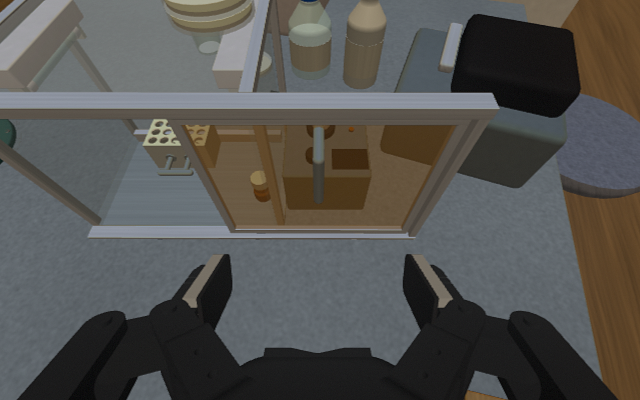

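```bash
python3 -m crank '[[[0,0,0],[0.05,0.01,0.3],1],[[0,0,0],[0.1,0.01,0.6],1],[[0,0,0],[0.1,0.01,0.8],1],[[0,0,0],[0.1,0.01,0.9],1],[[0,0,0],[0.1,0.01,0.9],1]]' 40
python3 - <<'E'
from h import *
from cell import grab_frame
import cv2
rep(); print(wproj(bay2w((-.046,-.2,.208))),wproj(bay2w((-.046,-.2,.148))))
plan((-.046,-.2,.178),ori(40,-1,0))
f=grab_frame("wrist"); cv2.imwrite("pics/w25.png",f["image"][:,:,::-1])
E
```

```text
time_s: 27.4
ee_pos: [0.7068, -0.0763, 0.2415]
tcp_rot: [-1.438, -1.876, -0.671]
contact_force: [-0.5, 0.8, 0.5]
width: 0.0854
t 27.4 q [ 0.58  0.94 -0.56  1.24 -0.34  1.45  0.52] TCP [ 0.707 -0.076  0.241] Gbay [-0.0722 -0.2003  0.2008] zbay [ 0.766  0.002 -0.642] ybay [ 0.003 -1.     0.   ] F [-0.5  0.8  0.5] w 0.0854
[317.20403516 221.41402876] [317.17782966 263.10308042]
t 27.4 turn [-0.002 -0.001  0.002] shift [-0.005 -0.003  0.289]
```

View pics/w25.png

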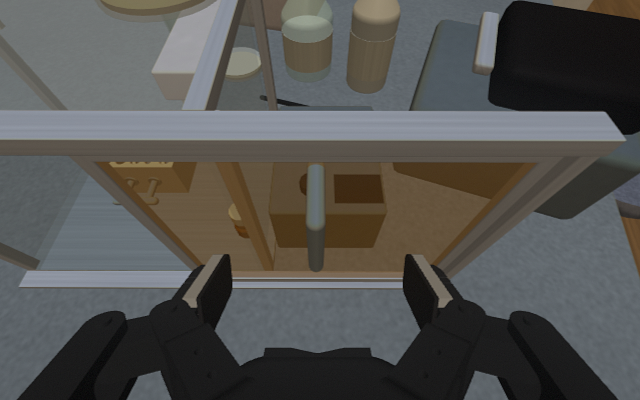

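```bash
python3 -m crank '[[[0,0,0],[0,0,0.12],1],[[0,0,0],[0,0,0.24],1],[[0,0,0],[0,0,0.27],1],[[0,0,0],[0,0,0.27],0],[[0,0,0],[0,0,0.27],0],[[0,0,0],[0,0,0.27],0],[[0,0,0],[0,0,0.27],0],[[0,0,0],[0,0,0.27],0],[[0,0,0],[0,0,0.27],0]]' 40
python3 - <<'E'
from h import *
from cell import grab_frame
import cv2
rep()
f=grab_frame("wrist"); cv2.imwrite("pics/w26.png",f["image"][:,:,::-1])
E
```

```text
time_s: 28.58
ee_pos: [0.701, -0.0526, 0.2212]
tcp_rot: [-1.439, -1.877, -0.672]
contact_force: [-0.8, -1.4, 1.9]
width: 0.0085
t 28.57 q [ 0.57  0.94 -0.57  1.29 -0.35  1.38  0.52] TCP [ 0.701 -0.053  0.221] Gbay [-0.0479 -0.2008  0.1805] zbay [ 0.766  0.001 -0.643] ybay [ 0.002 -1.     0.001] F [-0.8 -1.4  1.9] w 0.0085
```

View pics/w26.png

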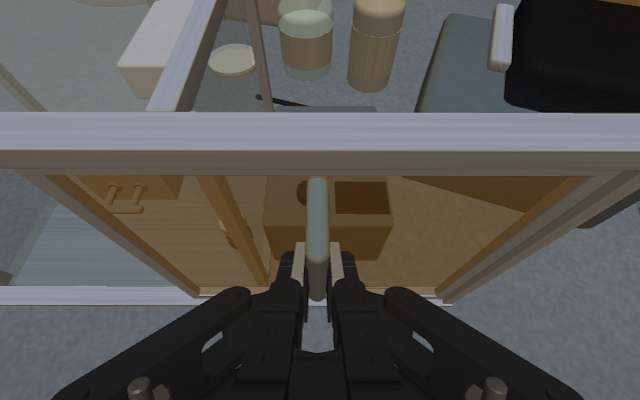

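```bash
python3 -m crank '[[[0,0,0],[0,-0.1,0],0],[[0,0,0],[0,-0.2,0],0],[[0,0,0],[0,-0.3,0],0],[[0,0,0],[0,-0.4,0],0],[[0,0,0],[0,-0.5,0],0],[[0,0,0],[0,-0.6,0],0],[[0,0,0],[0,-0.7,0],0],[[0,0,0],[0,-0.8,0],0],[[0,0,0],[0,-0.8,0],0]]' 40
python3 - <<'E'
from h import *
rep(); plan((-.048,0,.1805),ori(40,-1,0))
E
```

```text
time_s: 29.75
ee_pos: [0.6065, -0.0778, 0.2211]
tcp_rot: [-1.437, -1.875, -0.669]
contact_force: [-2.5, -4.0, 4.8]
width: 0.0088
t 29.75 q [ 0.7   0.83 -0.59  1.53 -0.35  1.32  0.62] TCP [ 0.607 -0.078  0.221] Gbay [-0.0479 -0.1028  0.1804] zbay [ 0.767  0.004 -0.642] ybay [ 0.004 -1.    -0.001] F [-2.5 -4.   4.8] w 0.0088
t 29.75 turn [-0.005 -0.001  0.002] shift [ 0.002 -0.859  0.002]
```

```bash
python3 -m crank '[[[0,0,0],[0,-0.1,0],0],[[0,0,0],[0,-0.2,0],0],[[0,0,0],[0,-0.3,0],0],[[0,0,0],[0,-0.4,0],0],[[0,0,0],[0,-0.5,0],0],[[0,0,0],[0,-0.6,0],0],[[0,0,0],[0,-0.7,0],0],[[0,0,0],[0,-0.79,0],0],[[0,0,0],[0,-0.79,0],0]]' 40
python3 - <<'E'
from h import *
rep(); plan((-.048,0,.1805),ori(40,-1,0))
E
```

```text
time_s: 30.88
ee_pos: [0.5149, -0.1022, 0.221]
tcp_rot: [-1.437, -1.875, -0.67]
contact_force: [-1.7, -4.0, 7.5]
width: 0.0088
t 30.88 q [ 0.83  0.73 -0.6   1.73 -0.35  1.29  0.72] TCP [ 0.515 -0.102  0.221] Gbay [-0.0478 -0.008   0.1803] zbay [ 0.767  0.004 -0.642] ybay [ 0.004 -1.    -0.001] F [-1.7 -4.   7.5] w 0.0088
t 30.88 turn [-0.005 -0.002  0.002] shift [ 0.001 -0.068 -0.002]
```

```bash
python3 -m crank '[[[0,0,0],[0,-0.04,0],0],[[0,0,0],[0,-0.07,0],0],[[0,0,0],[0,-0.1,0],0],[[0,0,0],[0,-0.1,0],0]]' 40
python3 - <<'E'
from h import *
rep(); plan((-.048,0,.1805),ori(40,-1,0))
E
```

```text
time_s: 31.38
ee_pos: [0.5084, -0.1038, 0.2212]
tcp_rot: [-1.444, -1.879, -0.681]
contact_force: [17.2, 4.5, -1.6]
width: 0.0086
t 31.38 q [ 0.85  0.72 -0.6   1.75 -0.36  1.27  0.73] TCP [ 0.508 -0.104  0.221] Gbay [-0.0479 -0.002   0.1804] zbay [ 0.765 -0.008 -0.644] ybay [-0.003 -1.     0.009] F [17.2  4.5 -1.6] w 0.0086
t 31.38 turn [0.01  0.003 0.006] shift [-0.001 -0.013 -0.001]
```

```bash
python3 -m crank '[[[0,0,0],[0,0.03,0],0.4],[[0,0,0],[0,0.04,0],1],[[0,0,0],[0,0.04,0],1],[[0,0,0],[0,0.04,0],1],[[0,0,0],[0,0.04,-0.3],1],[[0,0,0],[0,0.04,-0.7],1],[[0,0,0],[0.2,0.04,-1],1],[[0,0,0],[0.6,0.04,-1],1],[[0,0,0],[0.9,0.04,-1],0.5],[[0,0,0],[0.9,0.04,-1],0]]' 40
cat >> h.py <<'E'
def btn(d):
    s,c=np.sin(np.radians(d)),np.cos(np.radians(d)); return R@np.array([[0,-1,0],[-c,0,s],[-s,0,-c]],float)
E
python3 - <<'E'
from h import *
rep(); print(np.linalg.det(btn(15)))
from cell import grab_frame
import cv2
f=grab_frame("scene"); cv2.imwrite("pics/s27.png",cv2.resize(f["image"][100:300,190:420,::-1],None,fx=3,fy=3))
for d in (0,15): plan((-.1,-.17,.38),btn(d),gp=.073)
E
```

```text
time_s: 32.62
ee_pos: [0.5154, -0.1235, 0.3829]
tcp_rot: [-1.436, -1.882, -0.672]
contact_force: [-0.4, 0.1, -0.4]
width: 0.052
t 32.62 q [ 0.89  0.55 -0.64  1.61 -0.42  1.56  0.62] TCP [ 0.515 -0.123  0.383] Gbay [-0.0687 -0.0032  0.342 ] zbay [ 0.764  0.002 -0.645] ybay [ 0.006 -1.     0.004] F [-0.4  0.1 -0.4] w 0.052
0.9999999999999999
t 32.67 turn [-0.866 -0.867  1.866] shift [ 0.553  1.396 -0.346]
t 32.67 turn [-0.626 -1.122  1.999] shift [ 0.536  1.553 -0.333]
```

View pics/s27.png

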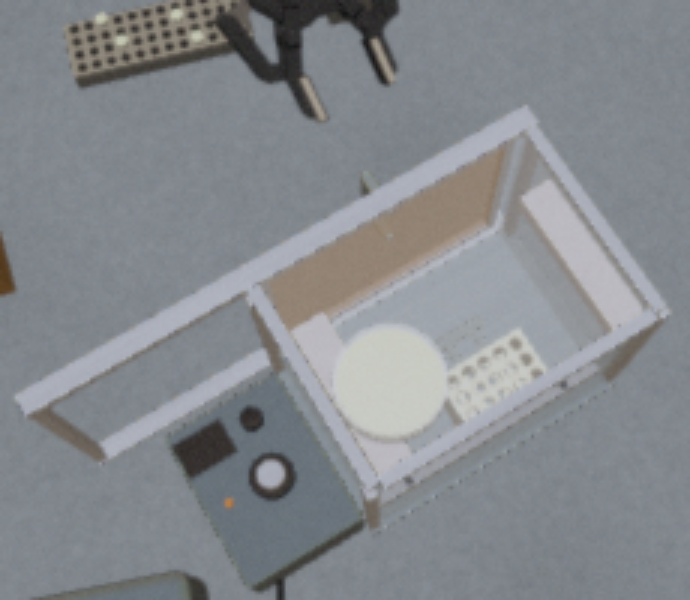

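```bash
python3 -m crank '[[[0,-0.2,0],[0.1,0.2,-0.1],0],[[0,-0.4,0],[0.2,0.5,-0.2],0],[[0,-0.6,0],[0.3,0.8,-0.3],0],[[0,-0.8,0],[0.4,1,-0.35],0],[[0,-1,0],[0.4,1,-0.35],0],[[0,-1,0],[0.4,1,-0.35],0]]' 40
python3 - <<'E'
from h import *
rep()
plan((-.1,-.17,.38),btn(15),gp=.073)
E
```

```text
time_s: 33.42
ee_pos: [0.6315, -0.0936, 0.4441]
tcp_rot: [-1.864, -2.44, -0.083]
contact_force: [-1.2, 0.4, -0.8]
width: -0.0001
t 33.42 q [ 0.48  0.42 -0.51  1.41  0.12  1.39  0.25] TCP [ 0.632 -0.094  0.444] Gbay [-0.1062 -0.1231  0.3843] zbay [ 0.088  0.    -0.996] ybay [ 0.006 -1.     0.   ] F [-1.2  0.4 -0.8] w -0.0001
t 33.42 turn [ 0.175 -0.35   2.008] shift [ 0.097  0.549 -0.095]
```

```bash
python3 -m crank '[[[0,0,0.2],[0,0.2,0],0],[[0,0,0.4],[0,0.4,0],0],[[0,0,0.6],[0,0.6,0],0],[[0,0,0.8],[0,0.6,0],0],[[0,0,1],[0,0.6,0],0],[[0,0,1],[0,0.6,0],0]]' 40
python3 - <<'E'
from h import *
rep()
plan((.0,-.195,.36),btn(15),gp=.073)
E
```

```text
time_s: 34.17
ee_pos: [0.7011, -0.0794, 0.4425]
tcp_rot: [-2.646, -1.526, -0.033]
contact_force: [-0.8, 0.4, -0.1]
width: 0.0002
t 34.17 q [ 0.3   0.53 -0.34  1.23  0.08  1.44 -0.53] TCP [ 0.701 -0.079  0.443] Gbay [-0.1104 -0.1939  0.3828] zbay [ 0.089  0.002 -0.996] ybay [-0.704 -0.708 -0.064] F [-0.8  0.4 -0.1] w 0.0002
t 34.17 turn [ 0.023 -0.358  1.009] shift [ 0.791 -0.555  0.135]
```

```bash
python3 -m crank '[[[0,-0.07,0.2],[0.2,-0.1,0],0],[[0.01,-0.14,0.4],[0.4,-0.3,0],0],[[0.02,-0.2,0.6],[0.6,-0.45,0],0],[[0.02,-0.28,0.8],[0.79,-0.55,0.05],0],[[0.02,-0.36,1],[0.79,-0.55,0.13],0],[[0.02,-0.36,1],[0.79,-0.55,0.13],0]]' 40
python3 - <<'E'
from h import *
rep()
plan((.115,-.193,.26),btn(15),gp=.073)
plan((.115,-.193,.109),btn(15),gp=.073)
from cell import grab_frame
import cv2
f=grab_frame("wrist"); cv2.imwrite("pics/w28.png",f["image"][:,:,::-1])
f=grab_frame("scene"); cv2.imwrite("pics/s28.png",f["image"][:,:,::-1])
E
```

```text
time_s: 34.92
ee_pos: [0.6914, 0.0387, 0.4363]
tcp_rot: [3.05, 0.418, -0.403]
contact_force: [-0.5, 0.6, -0.7]
width: -0.0
t 34.92 q [-0.02  0.59 -0.17  1.13  0.12  1.69 -1.48] TCP [0.691 0.039 0.436] Gbay [ 0.0012 -0.201   0.3782] zbay [-0.005  0.26  -0.966] ybay [-1.    -0.013  0.001] F [-0.5  0.6 -0.7] w -0.0
t 34.92 turn [0.006 0.001 0.015] shift [ 0.202 -0.948  0.805]
t 34.92 turn [0.006 0.001 0.015] shift [ 0.529 -0.949  2.021]
```

View pics/w28.png

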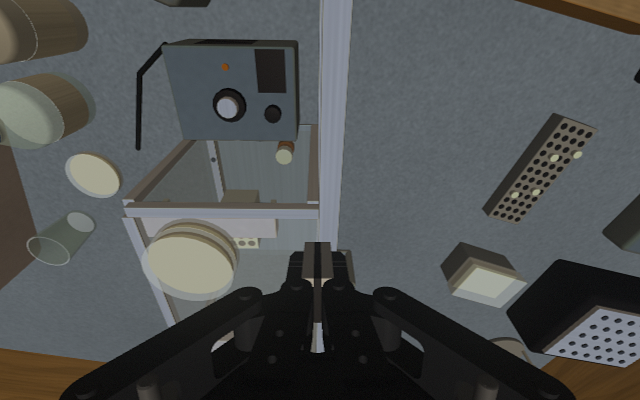

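View pics/s28.png

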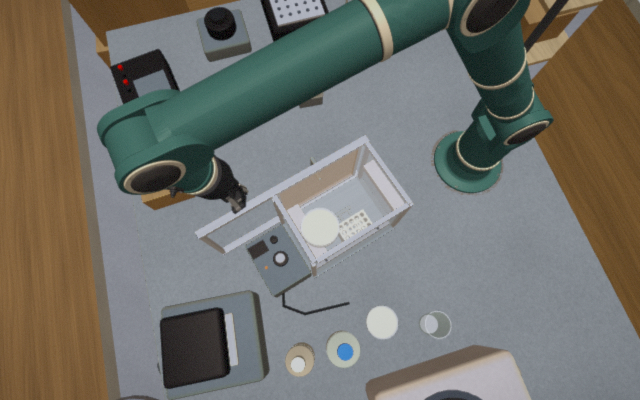

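```bash
python3 - <<'E'
from h import *
x=wplane((228,107),.112); print(x,w2bay(x))
E
python3 -m crank '[[[0,0,0],[0.05,-0.25,0],0],[[0,0,0],[0.1,-0.5,0.1],0],[[0,0,0],[0.2,-0.75,0.3],0],[[0,0,0],[0.2,-0.95,0.5],0],[[0,0,0],[0.2,-0.95,0.8],0],[[0,0,0],[0.2,-0.95,0.8],0]]' 40
python3 - <<'E'
from h import *
rep()
plan((.115,-.193,.13),btn(15),gp=.073)
from cell import grab_frame
import cv2
f=grab_frame("wrist"); cv2.imwrite("pics/w29.png",f["image"][:,:,::-1])
f=grab_frame("scene"); cv2.imwrite("pics/s29.png",f["image"][:,:,::-1])
E
```

```text
[0.65378272 0.1420772  0.112     ] [ 0.11107094 -0.20521727  0.106     ]
time_s: 35.78
ee_pos: [0.6586, 0.1466, 0.3379]
tcp_rot: [3.049, 0.413, -0.403]
contact_force: [0.4, -0.7, 0.6]
width: -0.0
t 35.77 q [-0.14  0.61 -0.2   1.32  0.11  1.49 -1.65] TCP [0.659 0.147 0.338] Gbay [ 0.1139 -0.197   0.2798] zbay [-0.006  0.26  -0.966] ybay [-1.    -0.01   0.003] F [ 0.4 -0.7  0.6] w -0.0
t 35.77 turn [0.007 0.002 0.011] shift [ 0.292 -0.01   1.056]
```

View pics/w29.png

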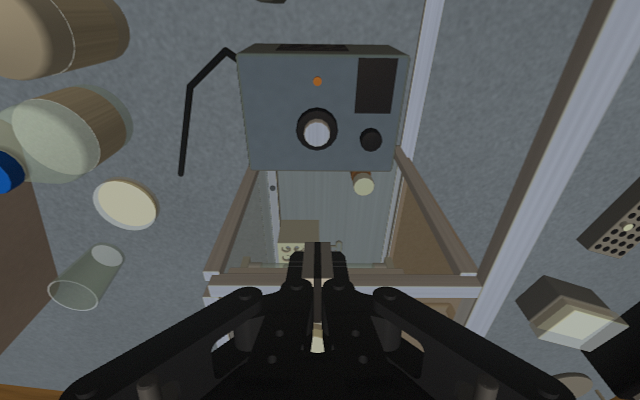

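View pics/s29.png

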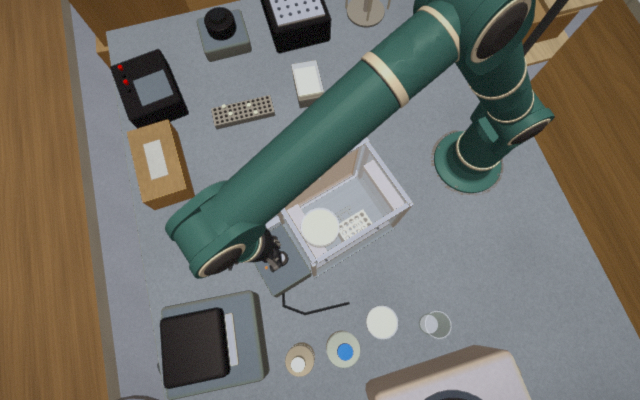

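```bash
python3 - <<'E'
from h import *
x=wplane((317,133),.112); print(x,w2bay(x))
E
python3 -m crank '[[[0,0,0.01],[0.1,-0.01,0.3],0],[[0,0,0.01],[0.2,-0.01,0.6],0],[[0,0,0.01],[0.29,-0.01,0.8],0],[[0,0,0.01],[0.29,-0.01,0.95],0],[[0,0,0.01],[0.29,-0.01,0.95],0]]' 40
python3 - <<'E'
from h import *
rep()
plan((.115,-.194,.109),btn(15),gp=.073)
plan((.115,-.194,.102),btn(15),gp=.073)
from cell import grab_frame
import cv2
f=grab_frame("wrist"); cv2.imwrite("pics/w30.png",f["image"][:,:,::-1])
E
```

```text
[0.65473165 0.14490601 0.112     ] [ 0.1135609  -0.20686127  0.106     ]
time_s: 36.5
ee_pos: [0.6633, 0.1498, 0.2199]
tcp_rot: [3.051, 0.4, -0.399]
contact_force: [0.3, -0.2, 0.6]
width: -0.0001
t 36.5 q [-0.15  0.72 -0.19  1.4   0.12  1.29 -1.68] TCP [0.663 0.15  0.22 ] Gbay [ 0.1158 -0.2025  0.1617] zbay [-0.006  0.258 -0.966] ybay [-1.    -0.001  0.005] F [ 0.3 -0.2  0.6] w -0.0001
t 36.5 turn [ 0.007 -0.002 -0.   ] shift [0.046 0.008 0.285]
t 36.5 turn [ 0.007 -0.002 -0.   ] shift [0.061 0.008 0.341]
```

View pics/w30.png

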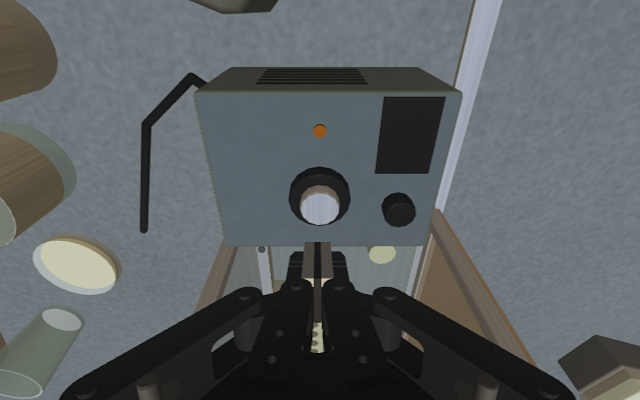

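Run:
```python
from h import *
x=w2bay(wplane((320,208),.112)); print(x)
plan((.114,-.199,.110),btn(15),gp=.073)
plan((.114,-.199,.102),btn(15),gp=.073)
```

```text
[ 0.11402592 -0.2044467   0.106     ]
t 36.55 turn [ 0.007 -0.004  0.   ] shift [0.08  0.017 0.277]
t 36.55 turn [ 0.007 -0.004  0.   ] shift [0.098 0.017 0.342]
```

```bash
python3 -m crank '[[[0,0,0],[0.05,0.01,0.1],0],[[0,0,0],[0.08,0.017,0.2],0],[[0,0,0],[0.08,0.017,0.26],0],[[0,0,0],[0.09,0.017,0.3],0],[[0,0,0],[0.09,0.017,0.33],0],[[0,0,0],[0.09,0.017,0.33],0]]' 40
python3 - <<'E'
from h import *
rep()
E
```

```text
time_s: 37.3
ee_pos: [0.6648, 0.1481, 0.1801]
tcp_rot: [3.051, 0.4, -0.395]
contact_force: [0.0, 0.0, 4.4]
width: 0.0003
t 37.3 q [-0.15  0.77 -0.19  1.42  0.13  1.22 -1.68] TCP [0.665 0.148 0.18 ] Gbay [ 0.1138 -0.2036  0.1219] zbay [-0.006  0.255 -0.967] ybay [-1.    -0.002  0.006] F [0.  0.  4.4] w 0.0003
```

```bash
python3 -m crank '[[[0,0,0],[0.003,0,0.015],0],[[0,0,0],[0.006,0,0.03],0],[[0,0,0],[0.009,0,0.045],0],[[0,0,0],[0.009,0,0.045],0]]' 40
python3 - <<'E'
from h import *
rep()
from cell import grab_frame
import cv2
f=grab_frame("wrist"); cv2.imwrite("pics/w31.png",f["image"][:,:,::-1])
E
```

```text
time_s: 37.8
ee_pos: [0.6649, 0.1481, 0.1777]
tcp_rot: [3.051, 0.4, -0.393]
contact_force: [-3.7, -1.0, 18.6]
width: -0.0001
t 37.8 q [-0.15  0.77 -0.19  1.42  0.13  1.22 -1.68] TCP [0.665 0.148 0.178] Gbay [ 0.1137 -0.2037  0.1194] zbay [-0.006  0.254 -0.967] ybay [-1.    -0.001  0.006] F [-3.7 -1.  18.6] w -0.0001
```

View pics/w31.png

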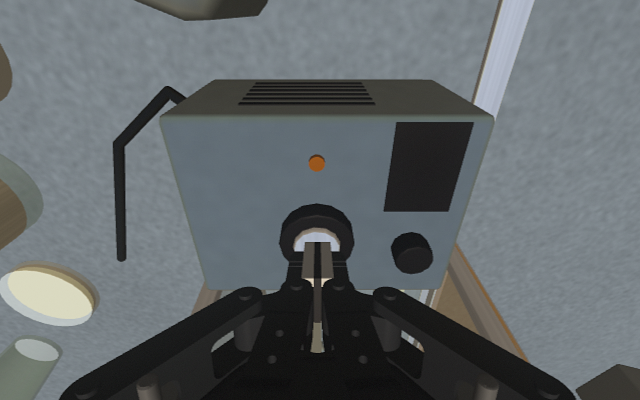

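```bash
python3 -m crank '[[[0,0,0],[-0.05,0,-0.2],0],[[0,0,0],[-0.15,0,-0.6],0],[[0,0,0],[-0.25,0,-1],0],[[0,0,0],[-0.25,0,-1],0],[[0,0,0],[-0.25,0,-1],0]]' 40
python3 - <<'E'
from h import *
rep()
from cell import grab_frame
import cv2
f=grab_frame("wrist"); cv2.imwrite("pics/w32.png",f["image"][:,:,::-1])
f=grab_frame("scene"); cv2.imwrite("pics/s32.png",f["image"][:,:,::-1])
f=grab_frame("top"); cv2.imwrite("pics/t32.png",f["image"][:,:,::-1])
E
```

```text
time_s: 38.48
ee_pos: [0.6655, 0.149, 0.297]
tcp_rot: [3.051, 0.4, -0.397]
contact_force: [0.1, -0.9, -0.0]
width: 0.0001
t 38.48 q [-0.15  0.65 -0.2   1.34  0.11  1.42 -1.66] TCP [0.665 0.149 0.297] Gbay [ 0.1144 -0.2044  0.2388] zbay [-0.006  0.256 -0.967] ybay [-1.    -0.002  0.006] F [ 0.1 -0.9 -0. ] w 0.0001
```

View pics/w32.png

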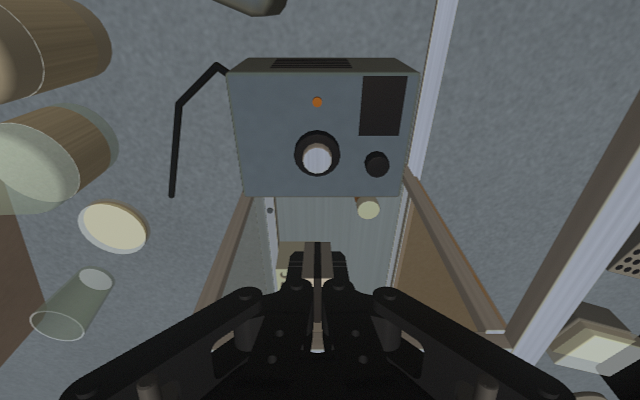

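View pics/t32.png

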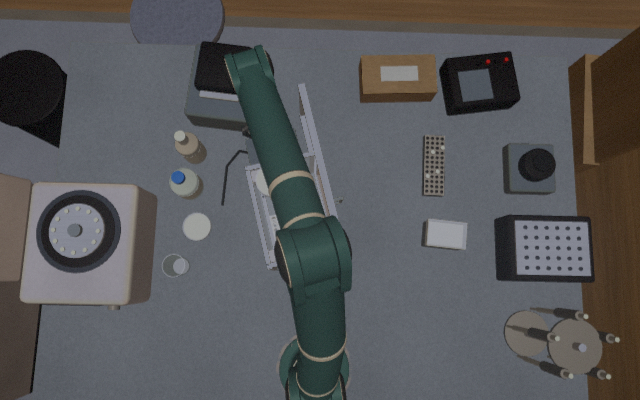

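View pics/s32.png

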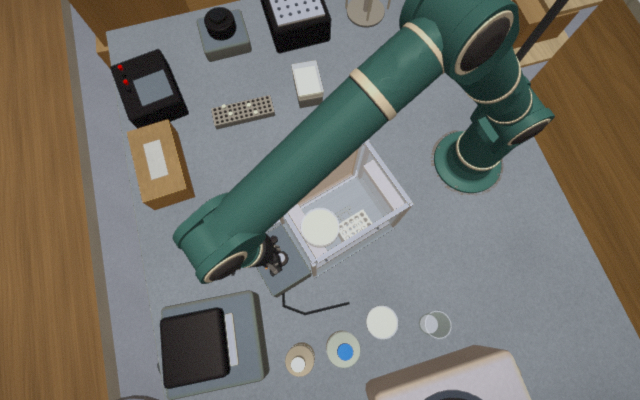

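Run:
```python
from h import *
print(proj("top",bay2w((-.046,0,.208))),proj("top",bay2w((-.046,-.015,.208))))
import cv2
im=cv2.imread("pics/t32.png")[150:260,280:390]; cv2.imwrite("pics/t32z.png",cv2.resize(im,None,fx=5,fy=5,interpolation=cv2.INTER_CUBIC))
im=cv2.imread("pics/s32.png")[130:280,270:420]; cv2.imwrite("pics/s32z.png",cv2.resize(im,None,fx=4,fy=4,interpolation=cv2.INTER_CUBIC))
```

```text
[341.22110811 198.33540639] [339.9222046  193.18263228]
```

View pics/t32z.png

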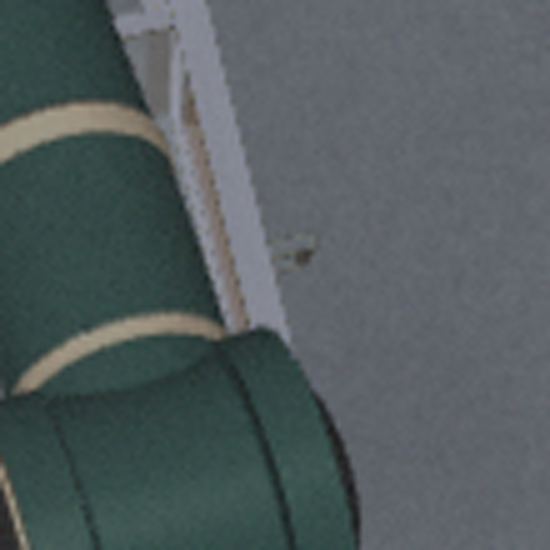

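View pics/s32z.png

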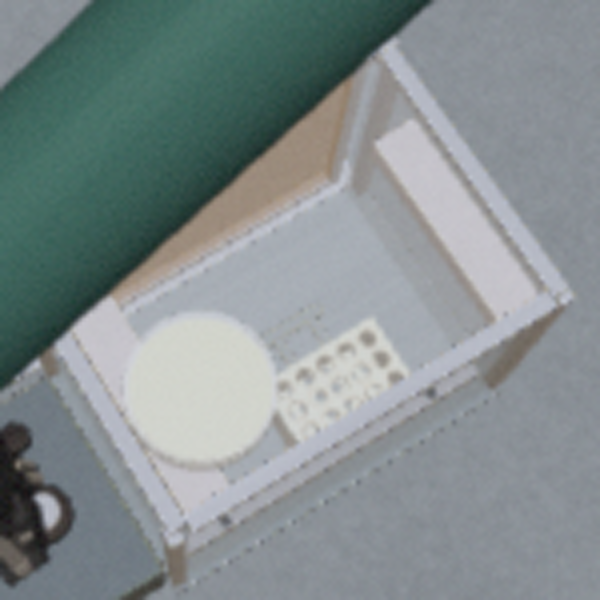

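```bash
python3 -c "
from cell import workorder
print(workorder.job_done())"
```

```text
the job is handed in; nothing more can be done
None
```

I turned the rack over under the shelf, pushed it back against the rear stop, slid the shield shut, pressed start and handed the job in at 38.5 s. No verdict was reported.

**Turning the rack:** I gripped the bar handle by its ends, lifted the rack and rolled the hand 180°. The first attempt to lay it flat jammed on the floor at 65 N. I backed off, made the tool nearly level, and lowered it while drawing it towards the front.

**Slip:** In the last few millimetres the bar slipped out of the jaws. The rack landed flat with the large holes up, but turned about 16° out of square. I gripped the bar again, squared it and pushed until it met the stop at about 17 N.

**Last checks:**
- **Rack:** it was last measured just before the shield was closed. The bar was at x = 78 mm in the bay, so the centre was at about 139 mm against 140 mm for home. It was square within 1°, with the handle to the front. The final scene picture shows it unmoved.
- **Shield:** the handle moved about 199 mm to a firm stop, and the top view shows it where a shut shield puts it.
- **Start button:** I pressed it to the hard stop, about 19 N, and it looks out again.
- **Other things:** the vial, dishes and bench items look in place, judged by eye. The arm hangs clear above the control box.

My measured positions differed by a few millimetres between cameras; the button read about 4 mm off in y in the wrist view. The button's 4 mm travel is inferred from force and tip height, because there is no direct reading.

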